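# Sort drilled specimen blocks by probing their bores

### The job

Take the probe pin from its stand and push it down each block's bore until it reaches the bottom, working along the row from the end nearest the white microscope (the robot's left, +y), to find out which bores go right through and which are blind; then hang the pin back in its stand. Seat every through-bored block, bore upright, flat and square in a pocket of the white stage carrier, one to a pocket, and lay every blind one flat on the floor of the grey tray, not stacked. Leave the other things on the table where they are.

Things in the scene. Friction and masses are not known exactly. Their poses are not given: they have to be found in the camera images.
- block_a_mid (a point): centre of an aluminium specimen block, 70 (its x) x 40 (its y) x 40 mm high (its z, up), about 0.26 kg, lying loose in the row on the black mat, or absent (three or four blocks are there). A round bore 18 mm wide opens in the middle of its top; it runs either right through (40 mm) or is blind, with a floor 20 mm below the top. Which of the two it is varies from block to block and cannot be told from outside, nor by its place
- block_b_mid (a point): centre of an aluminium specimen block, 70 (its x) x 40 (its y) x 40 mm high (its z, up), about 0.26 kg, lying loose in the row on the black mat, or absent (three or four blocks are there). A round bore 18 mm wide opens in the middle of its top; it runs either right through (40 mm) or is blind, with a floor 20 mm below the top. Which of the two it is varies from block to block and cannot be told from outside, nor by its place
- block_c_mid (a point): centre of an aluminium specimen block, 70 (its x) x 40 (its y) x 40 mm high (its z, up), about 0.26 kg, lying loose in the row on the black mat, or absent (three or four blocks are there). A round bore 18 mm wide opens in the middle of its top; it runs either right through (40 mm) or is blind, with a floor 20 mm below the top. Which of the two it is varies from block to block and cannot be told from outside, nor by its place
- block_d_mid (a point): centre of an aluminium specimen block, 70 (its x) x 40 (its y) x 40 mm high (its z, up), about 0.26 kg, lying loose in the row on the black mat, or absent (three or four blocks are there). A round bore 18 mm wide opens in the middle of its top; it runs either right through (40 mm) or is blind, with a floor 20 mm below the top. Which of the two it is varies from block to block and cannot be told from outside, nor by its place
- block_e_mid (a point): centre of an aluminium specimen block, 70 (its x) x 40 (its y) x 40 mm high (its z, up), about 0.26 kg, lying loose in the row on the black mat, or absent (three or four blocks are there). A round bore 18 mm wide opens in the middle of its top; it runs either right through (40 mm) or is blind, with a floor 20 mm below the top. Which of the two it is varies from block to block and cannot be told from outside, nor by its place
- block_f_mid (a point): centre of an aluminium specimen block, 70 (its x) x 40 (its y) x 40 mm high (its z, up), about 0.26 kg, lying loose in the row on the black mat, or absent (three or four blocks are there). A round bore 18 mm wide opens in the middle of its top; it runs either right through (40 mm) or is blind, with a floor 20 mm below the top. Which of the two it is varies from block to block and cannot be told from outside, nor by its place
- pocket_1 (a point): centre of the floor of one of the four pockets of the fixed white stage carrier (180 x 165 x 14 mm, pockets in two rows of two, centres 90 mm apart). The pocket is 75 mm along x, 45 mm along y and 8 mm deep; its floor is 6 mm above the table; z is up
- pocket_2 (a point): centre of the floor of one of the four pockets of the fixed white stage carrier (180 x 165 x 14 mm, pockets in two rows of two, centres 90 mm apart). The pocket is 75 mm along x, 45 mm along y and 8 mm deep; its floor is 6 mm above the table; z is up
- pocket_3 (a point): centre of the floor of one of the four pockets of the fixed white stage carrier (180 x 165 x 14 mm, pockets in two rows of two, centres 90 mm apart). The pocket is 75 mm along x, 45 mm along y and 8 mm deep; its floor is 6 mm above the table; z is up
- pocket_4 (a point): centre of the floor of one of the four pockets of the fixed white stage carrier (180 x 165 x 14 mm, pockets in two rows of two, centres 90 mm apart). The pocket is 75 mm along x, 45 mm along y and 8 mm deep; its floor is 6 mm above the table; z is up
- tray_in (a point): centre of the inner floor (5 mm above the table) of the fixed open grey tray, inside 170 mm along its x and 200 mm along its y, rim 25 mm above the table; z is up
- pin_grip (a point): centre of the black square handle of the probe pin: handle 22 x 22 mm (flats square to its x and y), 55 mm long, standing above a steel collar 32 mm wide and 5 mm thick, from whose underside a round steel shank 10 mm thick and 70 mm long hangs down; this point is 102.5 mm above the tip of the shank; z points up, away from the tip; 0.12 kg
- pin_tip (a point): lower end of the probe pin's shank, which is 10 mm thick, lightly pointed; z points up the shank
- stand_top (a point): centre of the top of the fixed black pin stand (50 x 50 x 80 mm), the mouth of its upright 14 mm through-hole. The pin starts hanging in it, collar resting on this top, so that its tip is 70 mm below this point; z is up
- objective: brass microscope objective, 34 mm across, 50 mm high, standing; a bystander, origin at its underside (middle)
- slide_box: blue slide box 100 x 85 x 35 mm; a bystander, origin at its underside (middle)
- cleaner: small bottle of lens cleaner, 52 mm across, 130 mm high; a bystander, origin at its underside (middle)
- dish: shallow glass dish, 90 mm across, 22 mm high; a bystander, origin at its underside (middle)
- mug: white mug, 80 mm across, 90 mm high; a bystander, origin at its underside (middle)
- brush: brush lying on the table, 170 mm long; a bystander, origin at its underside, on the handle's line
- mouse: grey computer mouse, 62 mm across, 32 mm high; a bystander, origin at its underside (middle)

How it is judged (in metres and radians):
On the way, in this order (a step that is already met when the one before it is completed fails the run):
1. the pin's tip has reached the bottom of the bore of the block at place 1 of the row, counted from the microscope end (an end place may be empty) (((x of pin_tip in the frame of block_a_mid between -0.008 and 0.008 m and y of pin_tip in the frame of block_a_mid between -0.008 and 0.008 m and z of pin_tip in the frame of block_a_mid between -0.03 and 0.004 m) or (x of pin_tip in the frame of block_b_mid between -0.008 and 0.008 m and y of pin_tip in the frame of block_b_mid between -0.008 and 0.008 m and z of pin_tip in the frame of block_b_mid between -0.03 and -0.014 m))), for 0.1 s.
2. the pin's tip has reached the bottom of the bore of the block at place 2 of the row, counted from the microscope end (an end place may be empty) ((((x of pin_tip in the frame of block_c_mid between -0.008 and 0.008 m and y of pin_tip in the frame of block_c_mid between -0.008 and 0.008 m and z of pin_tip in the frame of block_c_mid between -0.03 and -0.014 m) and world y of block_c_mid above 0 m) or ((x of pin_tip in the frame of block_d_mid between -0.008 and 0.008 m and y of pin_tip in the frame of block_d_mid between -0.008 and 0.008 m and z of pin_tip in the frame of block_d_mid between -0.03 and 0.004 m) and world y of block_d_mid above 0 m))), for 0.1 s.
3. the pin's tip has reached the bottom of the bore of the block at place 3 of the row, counted from the microscope end (an end place may be empty) ((((x of pin_tip in the frame of block_c_mid between -0.008 and 0.008 m and y of pin_tip in the frame of block_c_mid between -0.008 and 0.008 m and z of pin_tip in the frame of block_c_mid between -0.03 and -0.014 m) and world y of block_c_mid below 0 m) or ((x of pin_tip in the frame of block_d_mid between -0.008 and 0.008 m and y of pin_tip in the frame of block_d_mid between -0.008 and 0.008 m and z of pin_tip in the frame of block_d_mid between -0.03 and 0.004 m) and world y of block_d_mid below 0 m))), for 0.1 s.
4. the pin's tip has reached the bottom of the bore of the block at place 4 of the row, counted from the microscope end (an end place may be empty) (((x of pin_tip in the frame of block_e_mid between -0.008 and 0.008 m and y of pin_tip in the frame of block_e_mid between -0.008 and 0.008 m and z of pin_tip in the frame of block_e_mid between -0.03 and -0.014 m) or (x of pin_tip in the frame of block_f_mid between -0.008 and 0.008 m and y of pin_tip in the frame of block_f_mid between -0.008 and 0.008 m and z of pin_tip in the frame of block_f_mid between -0.03 and 0.004 m))), for 0.1 s.
At the end, for the whole second after the job is handed in: Through-bored blocks rest in carrier pockets: centred to 5 mm, on the floor to 2.5 mm, upright to 0.06 rad, square to 0.15 rad (either way round). Blind blocks lie at rest on the tray's floor, not stacked or on end. The pin hangs upright in its stand, collar down to 4 mm (x of block_a_mid in the frame of tray_in between -0.08 and 0.08 m and y of block_a_mid in the frame of tray_in between -0.095 and 0.095 m and z of each of block_a_mid, block_d_mid, block_f_mid in the frame of tray_in below 0.027 m and linear speed of each of block_a, block_b, block_c, block_d, block_e, block_f below 0.02 m/s and ((x of block_b_mid in the frame of pocket_1 between -0.005 and 0.005 m and y of block_b_mid in the frame of pocket_1 between -0.005 and 0.005 m and z of block_b_mid in the frame of pocket_1 below 0.0225 m and angle between the x axis of block_b_mid and the x axis of pocket_1, either way round below 0.15 rad) or (x of block_b_mid in the frame of pocket_2 between -0.005 and 0.005 m and y of block_b_mid in the frame of pocket_2 between -0.005 and 0.005 m and z of block_b_mid in the frame of pocket_2 below 0.0225 m and angle between the x axis of block_b_mid and the x axis of pocket_2, either way round below 0.15 rad) or (x of block_b_mid in the frame of pocket_3 between -0.005 and 0.005 m and y of block_b_mid in the frame of pocket_3 between -0.005 and 0.005 m and z of block_b_mid in the frame of pocket_3 below 0.0225 m and angle between the x axis of block_b_mid and the x axis of pocket_3, either way round below 0.15 rad) or (x of block_b_mid in the frame of pocket_4 between -0.005 and 0.005 m and y of block_b_mid in the frame of pocket_4 between -0.005 and 0.005 m and z of block_b_mid in the frame of pocket_4 below 0.0225 m and angle between the x axis of block_b_mid and the x axis of pocket_4, either way round below 0.15 rad)) and angle between each of block_b_mid, block_c_mid, block_e_mid's own z axis and vertical below 0.06 rad and ((x of block_c_mid in the frame of pocket_1 between -0.005 and 0.005 m and y of block_c_mid in the frame of pocket_1 between -0.005 and 0.005 m and z of block_c_mid in the frame of pocket_1 below 0.0225 m and angle between the x axis of block_c_mid and the x axis of pocket_1, either way round below 0.15 rad) or (x of block_c_mid in the frame of pocket_2 between -0.005 and 0.005 m and y of block_c_mid in the frame of pocket_2 between -0.005 and 0.005 m and z of block_c_mid in the frame of pocket_2 below 0.0225 m and angle between the x axis of block_c_mid and the x axis of pocket_2, either way round below 0.15 rad) or (x of block_c_mid in the frame of pocket_3 between -0.005 and 0.005 m and y of block_c_mid in the frame of pocket_3 between -0.005 and 0.005 m and z of block_c_mid in the frame of pocket_3 below 0.0225 m and angle between the x axis of block_c_mid and the x axis of pocket_3, either way round below 0.15 rad) or (x of block_c_mid in the frame of pocket_4 between -0.005 and 0.005 m and y of block_c_mid in the frame of pocket_4 between -0.005 and 0.005 m and z of block_c_mid in the frame of pocket_4 below 0.0225 m and angle between the x axis of block_c_mid and the x axis of pocket_4, either way round below 0.15 rad)) and x of block_d_mid in the frame of tray_in between -0.08 and 0.08 m and y of block_d_mid in the frame of tray_in between -0.095 and 0.095 m and ((x of block_e_mid in the frame of pocket_1 between -0.005 and 0.005 m and y of block_e_mid in the frame of pocket_1 between -0.005 and 0.005 m and z of block_e_mid in the frame of pocket_1 below 0.0225 m and angle between the x axis of block_e_mid and the x axis of pocket_1, either way round below 0.15 rad) or (x of block_e_mid in the frame of pocket_2 between -0.005 and 0.005 m and y of block_e_mid in the frame of pocket_2 between -0.005 and 0.005 m and z of block_e_mid in the frame of pocket_2 below 0.0225 m and angle between the x axis of block_e_mid and the x axis of pocket_2, either way round below 0.15 rad) or (x of block_e_mid in the frame of pocket_3 between -0.005 and 0.005 m and y of block_e_mid in the frame of pocket_3 between -0.005 and 0.005 m and z of block_e_mid in the frame of pocket_3 below 0.0225 m and angle between the x axis of block_e_mid and the x axis of pocket_3, either way round below 0.15 rad) or (x of block_e_mid in the frame of pocket_4 between -0.005 and 0.005 m and y of block_e_mid in the frame of pocket_4 between -0.005 and 0.005 m and z of block_e_mid in the frame of pocket_4 below 0.0225 m and angle between the x axis of block_e_mid and the x axis of pocket_4, either way round below 0.15 rad)) and x of block_f_mid in the frame of tray_in between -0.08 and 0.08 m and y of block_f_mid in the frame of tray_in between -0.095 and 0.095 m and horizontal distance between pin_tip and stand_top below 0.007 m and z of pin_tip in the frame of stand_top below -0.066 m and angle between pin_tip's own z axis and vertical below 0.08 rad); the robot touches nothing.
It fails at once if a bystander was moved by more than 30 mm (distance of any of objective, slide_box, cleaner, dish, mug, brush, mouse from where it was at the start of the episode above 0.03 m).
Of block_a, block_b only 1 to 1 are there at a start; the rules pass over those that are not, and their reading is None.
Of block_e, block_f only 1 to 1 are there at a start; the rules pass over those that are not, and their reading is None.
Of block_a, block_b, block_e, block_f only 3 to 3 are there at a start; the rules pass over those that are not, and their reading is None.
At some moment in a run one of block_a, block_b, block_c, block_d, block_e, block_f may be knocked a few centimetres aside while the robot is not near it.
It also fails if it takes over 208 s, if anything falls off the work surface, if the arm or the gripper's body presses on something with over 40 N, if the wrist force passes 120 N, or if a joint passes its speed limit or range.

### The arm

A 6-joint arm with a two-finger parallel gripper is mounted at the origin on the work surface. World frame = base frame: x ahead of the robot, y to its left, z up, the work surface at z = 0. Lengths are in mm, angles in rad, forces in N, time in s.
With the tool pointing down it reaches from about 275 to 1000 mm from the base axis. Payload 8.4 kg.
Tool frame: the origin (TCP) lies midway between the tips of the shut fingers; the grasp point (between the pads) lies 19 mm behind it; z points along the fingers, y is the line along which they close (so a half turn about z gives the same grasp; the last joint's range is limited). The gripper opens to 85 mm and grips with 20 to 120 N. Pads are 22 mm wide; open, the fingers measure 114 mm over their backs; the gripper's body (76 mm by 85 mm) begins 54 mm behind the grasp point. The pads swing forward as they close: fully open they stand 13 mm farther back than shut.
Start: joints at [-1.141, 0.353, 1.633, -0, 1.155, -0.002], TCP at [261.565, -567.636, 191.481] pointing down, gripper open.
Joint ranges: [-2.63, 2.63], [-0.92, 2.1], [0.06, 2.66], [-1.3, 4.44], [0, 2.69], [-3.02, 3.02]. Speed limits (rad/s): [2.22, 2.22, 2.79, 3.14, 3.14, 3.14].

### API

Orientations are given as [roll, pitch, yaw] about the fixed x, y, z axes, in that order (R = Rz(yaw) Ry(pitch) Rx(roll)).
In Python, from rig import monitor, imaging, r gives the robot as it stands.
- The arm moves only by the tool drive_tool, never from a script. Its argument "plan" is a list of rows, each an object of numbers: "x", "y", "z": the shift along the tool's x, y, z in units of 50 mm (1.0 is 50 mm); "ax", "ay", "az": the turn, a rotation vector about the tool's x, y, z in units of 6 degrees (1.0 is 6 degrees); "hand": the finger opening in mm, from 0 to 85.4. In form: [{"x": .., "y": .., "z": .., "ax": .., "ay": .., "az": .., "hand": ..}, ...]. A call has 1 to 8 rows; each row is the pose to reach, as a shift and turn from the pose commanded when the call began, along the tool's axes at that moment; what a row does not reach only later rows make up. A row lasts 1/10 s, in which the tool goes at most 50 mm and 8.59 degrees, less where a joint would pass 70% of its speed; a pose out of reach is approached as far as the arm can. A call with a gripper value outside its range is refused whole. The fingers move at their own pace and stop on an object; "grip_force" is the grip in N (left out, the last holds). Time passes only in rows, so rows that repeat a pose let the fingers close. It gives the time, the measured TCP pose, the force, the opening and the grip force at its end, in the units of the state.
- monitor.sense(): the state, without advancing time (a new reading comes with each control period).
- imaging.grab_frame(name): name is "side" or "top"; returns the picture (480x640x3 uint8, red, green, blue); there is no depth.
- imaging.camera_info(name): a dict with "mtx" (3x3 intrinsics, pixels), "dist" ([k1, k2, p1, p2, k3] as OpenCV has them; the pictures are not rectified), "R" (3x3) and "t" (3): a world point X has camera coordinates R X + t. Camera axes: x right, y down, z forward; pixel columns grow to the right and rows downward; lengths in mm; the calibration is good to about 2 mm. A picture is of the moment at which its call begins. camera_info takes no time and is no camera call.
- r.sign_off(): hands the job in; it is judged then, once.
The state is a dict: "clock": time; "qpos": joint angles; "qvel": joint speeds; "joint_efforts": joint torques, N m; "eef_pos": TCP position; "tcp_rot": TCP orientation; "contact_force": force on the tool from outside, world axes, zero at the start; "wrist_torque": the same for the moment, N m; "opening": opening from 0.0 (shut) to 1.0 (fully open); "grasp_force": force on a finger pad.
Only numpy, scipy, OpenCV 4.12 (cv2) and the standard library are available. Lean on these libraries where they do the work, as an engineer would, in place of code of your own. Each camera call takes 0.05 s, during which the arm holds its last target. There are 200 camera calls.

## Working session

There is one attempt and no reset: what is moved stays moved. The work goes in short steps, Python scripts to look and compute and a tool call to move; the robot and the scene stay as the last step left them, time stands still between calls to the robot, and variables do not carry over. Pictures are saved under pics/ and viewed, at most 14 in all, crops included, and the job is handed in when it is done.

Besides the shell and the picture viewer there is one more tool, called after ">>>" in YAML: its name, and indented under it one key for each argument. drive_tool: Moves the arm, as the interface text tells. Its arguments: {"type":"object","properties":{"plan":{"type":"array","items":{"type":"object","properties":{"x":{"type":"number"},"y":{"type":"number"},"z":{"type":"number"},"ax":{"type":"number"},"ay":{"type":"number"},"az":{"type":"number"},"hand":{"type":"number"}}}},"grip_force":{"type":"number"}},"required":["plan"]}

```bash
ls; mkdir -p pics; python3 - <<'E'
from rig import monitor, imaging, r
import cv2
for n in("side","top"):
    cv2.imwrite(f"pics/{n}0.png",imaging.grab_frame(n)[:,:,::-1])
    c=imaging.camera_info(n);print(n,c)
print(monitor.sense())
E
```

```text
pics
side {'mtx': array([[562.95161523,   0.        , 320.31663428],
       [  0.        , 562.95161523, 244.03478032],
       [  0.        ,   0.        ,   1.        ]]), 'dist': array([0.01599785, 0.        , 0.        , 0.        , 0.        ]), 'R': array([[-0.83628368, -0.5481918 , -0.01074058],
       [-0.27574194,  0.43742309, -0.85593658],
       [ 0.47391559, -0.71284416, -0.51696926]]), 't': array([ 491.52964803,  264.65620632, 1051.45096297])}
top {'mtx': array([[448.00107133,   0.        , 319.79300312],
       [  0.        , 448.00107133, 242.75734624],
       [  0.        ,   0.        ,   1.        ]]), 'dist': array([0.01276591, 0.        , 0.        , 0.        , 0.        ]), 'R': array([[-1.86441308e-02, -9.99822167e-01, -2.83375056e-03],
       [-9.88124892e-01,  1.88582053e-02, -1.52491202e-01],
       [ 1.52517524e-01, -4.29664510e-05, -9.88300765e-01]]), 't': array([ -28.42440493,  608.73267728, 1024.82003786])}
{'clock': 0.1, 'qpos': array([-1.14142990e+00,  3.53579734e-01,  1.63405822e+00,  3.20404074e-05,
        1.15519417e+00, -2.38414261e-03]), 'qvel': array([ 8.33833930e-04, -1.23311140e-03, -1.81900302e-03, -4.17198946e-04,
       -1.22637466e-03, -3.01709786e-05]), 'joint_efforts': array([ 8.50129454e-04, -6.06356692e+01, -3.42819035e+01,  1.87646106e-04,
        4.07768195e-03, -1.52173766e-05]), 'eef_pos': array([ 261.36026437, -567.20691236,  190.83691646]), 'tcp_rot': array([-3.14035326e+00, -3.22518441e-05,  4.31737592e-01]), 'contact_force': array([ 0.65366239, -0.15255242,  0.44012536]), 'wrist_torque': array([ 0.02482355,  0.04620362, -0.05367691]), 'grasp_force': 0.0, 'opening': 1.001074791776565}
```

View pics/side0.png

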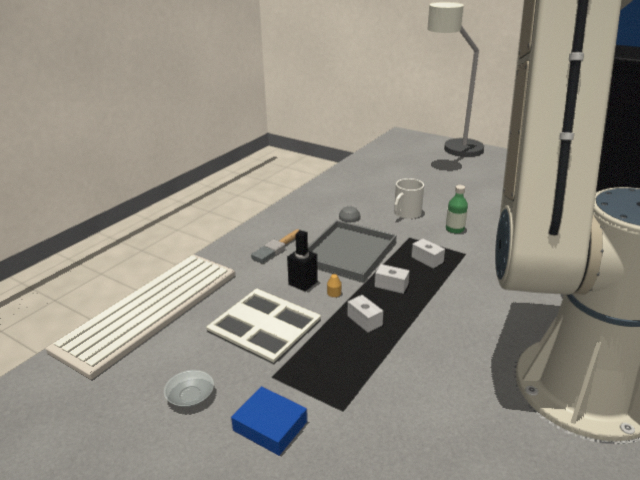

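View pics/top0.png

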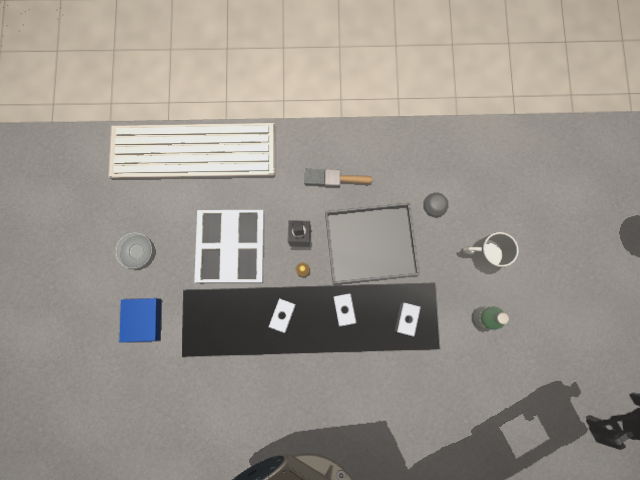

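The side view shows the carrier at about (265,325), the pin stand at (302,265) with the brass objective beside it at (334,286), the tray at (350,250), and three blocks at (365,313), (392,278) and (428,253). The top view shows the blocks at about (282,315), (345,310) and (409,319), the pin at (299,232), the carrier at (230,246) and the tray at (372,243).

```bash
cat > h.py <<'E'
import numpy as np, cv2
from rig import monitor, imaging, r
from scipy.spatial.transform import Rotation as Ro
def px2w(n,uv,z):
    c=imaging.camera_info(n);R,t=np.array(c["R"]),np.array(c["t"])
    p=cv2.undistortPoints(np.array(uv,float).reshape(-1,1,2),c["mtx"],c["dist"]).reshape(-1,2)
    d=np.c_[p,np.ones(len(p))]@R; o=-R.T@t
    return (o+d*((np.array(z)-o[2])/d[:,2])[:,None])[:,:2]
def w2px(n,X):
    c=imaging.camera_info(n)
    return cv2.projectPoints(np.array(X,float).reshape(-1,1,3),cv2.Rodrigues(c["R"])[0],c["t"],c["mtx"],c["dist"])[0].reshape(-1,2)
def ortho(n,img,z,x0,x1,y0,y1,s):
    "metric view of the plane at height z, s px per mm, up=+x, left=+y"
    xs=x1-np.arange(0,(x1-x0)*s)/s; ys=y1-np.arange(0,(y1-y0)*s)/s
    Y,X=np.meshgrid(ys,xs); m=w2px(n,np.c_[X.ravel(),Y.ravel(),np.full(X.size,z)]).reshape(*X.shape,2).astype(np.float32)
    return cv2.remap(img,m[...,0],m[...,1],cv2.INTER_CUBIC)
def blocks(img,n="top"):
    "block tops on the mat: centre x,y and long-axis yaw"
    x0,x1,y0,y1,s=280,520,-330,330,3
    o=cv2.cvtColor(ortho(n,img,40,x0,x1,y0,y1,s),cv2.COLOR_RGB2GRAY)
    _,b=cv2.threshold(o,190,255,0)
    out=[]
    for c in cv2.findContours(b,cv2.RETR_EXTERNAL,cv2.CHAIN_APPROX_NONE)[0]:
        A=cv2.contourArea(c)/s/s
        if 1800<A<4500:
            (u,v),(w,h),a=cv2.minAreaRect(c)
            p=cv2.boxPoints(((u,v),(w,h),a)); e=max((p[1]-p[0],p[2]-p[1]),key=np.linalg.norm)
            out.append((x1-v/s,y1-u/s,np.arctan2(-e[0],-e[1]),max(w,h)/s,min(w,h)/s,A))
    return sorted(out,key=lambda t:-t[1])
E
python3 - <<'E'
from h import *
im=imaging.grab_frame("top")
for b in blocks(im): print(np.round(b,3))
print(px2w("top",[[282,315],[345,310],[409,319]],[40]*3).round(1))
print('pin',px2w("top",[[299,232]],[140]).round(1),px2w("top",[[196,210],[265,210],[263,283],[195,283]],[14]*4).round(1),px2w("top",[[327,207],[410,205],[417,276],[331,283]],[25]*4).round(1))
o=ortho("top",im,40,300,640,-220,260,1.6)
cv2.imwrite("pics/o40.png",o[:,:,::-1])
g=imaging.grab_frame("side")
cv2.imwrite("pics/sidecrop.png",cv2.resize(g[180:360,200:460],None,fx=3,fy=3,interpolation=3)[:,:,::-1])
E
```

```text
[ 4.391750e+02  5.320700e+01 -3.730000e-01  6.941200e+01  3.958600e+01
  2.623722e+03]
[ 449.855  -94.605   -2.981   69.275   39.404 2599.111]
[ 4.251150e+02 -2.440770e+02 -2.660000e-01  6.920000e+01  3.938000e+01
  2.605556e+03]
[[ 439.2   52. ]
 [ 448.   -96.2]
 [ 424.5 -245.4]]
pin [[618.4   5.2]] [[701.6 267.1]
 [698.4  95.2]
 [516.8 100. ]
 [519.9 265.3]] [[ 700.5  -59.4]
 [ 701.5 -264.4]
 [ 525.9 -272.6]
 [ 512.9  -65. ]]
```

View pics/o40.png

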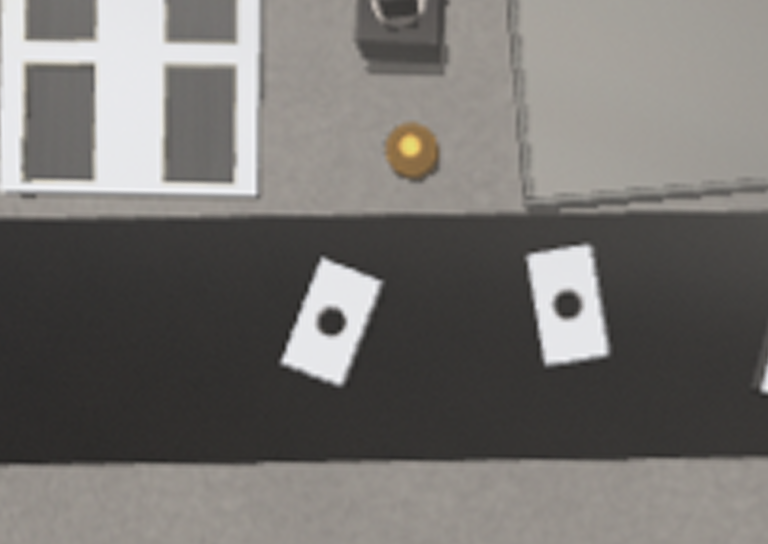

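View pics/sidecrop.png

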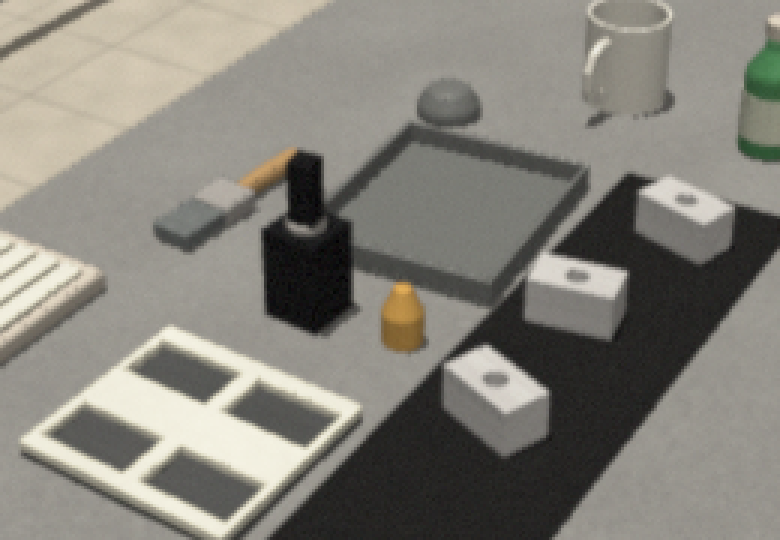

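Three blocks stand at places 2, 3 and 4, at y≈53, -95 and -244; place 1 is empty. Next I measure the carrier pockets, tray, stand and handle.

```bash
cat >> h.py <<'E'
def pockets(img,n="top"):
    x0,x1,y0,y1,s=490,730,70,290,3
    o=cv2.cvtColor(ortho(n,img,14,x0,x1,y0,y1,s),cv2.COLOR_RGB2GRAY)
    _,b=cv2.threshold(o,170,255,0)
    out=[]
    cs,_=cv2.findContours(b,cv2.RETR_CCOMP,cv2.CHAIN_APPROX_NONE)
    for c in cs:
        A=cv2.contourArea(c)/s/s
        if A>1000:
            (u,v),(w,h),a=cv2.minAreaRect(c)
            out.append((x1-v/s,y1-u/s,w/s,h/s,a,A))
    return out
E
python3 - <<'E'
from h import *
im=imaging.grab_frame("top");g=imaging.grab_frame("side")
for b in pockets(im): print(np.round(b,2))
gg=imaging.grab_frame
a=ortho("top",im,80,570,660,-50,50,5); b=ortho("top",im,140,570,660,-50,50,5)
c=ortho("side",g,80,570,660,-50,50,5); d=ortho("side",g,140,570,660,-50,50,5)
cv2.imwrite("pics/st.png",cv2.resize(np.vstack([np.hstack([a,b]),np.hstack([c,d])])[:,:,::-1],(660,594)))
x0,x1,y0,y1,s=480,730,-300,-30,3
for n,i in(("top",im),("side",g)):
  # table-side check of mat/tray: tray floor
  pass
E
```

```text
[6.111000e+02 1.846600e+02 1.670300e+02 1.829600e+02 9.700000e-01
 2.990811e+04]
[5.65580e+02 1.39280e+02 4.72100e+01 7.60700e+01 7.80000e-01 3.45767e+03]
[5.66510e+02 2.30080e+02 4.74600e+01 7.71200e+01 1.06000e+00 3.44872e+03]
[6.55920e+02 1.38380e+02 4.79900e+01 7.71800e+01 9.50000e-01 3.53094e+03]
[6.56590e+02 2.28680e+02 4.75800e+01 7.62200e+01 9.30000e-01 3.46817e+03]
```

View pics/st.png

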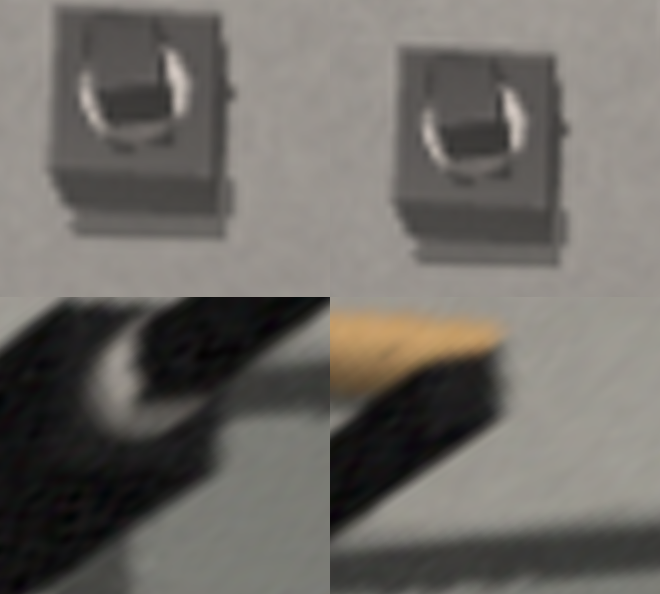

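```bash
cat >> h.py <<'E'
def bore(n,img,x,y,z=40,s=6,rad=16):
    "bore mouth near x,y: dark blob centre on plane z"
    o=cv2.cvtColor(ortho(n,img,z,x-rad,x+rad,y-rad,y+rad,s),cv2.COLOR_RGB2GRAY)
    _,b=cv2.threshold(o,0,255,cv2.THRESH_BINARY_INV+cv2.THRESH_OTSU)
    k,l,st,ce=cv2.connectedComponentsWithStats(b)
    i=min(range(1,k),key=lambda j:np.hypot(*(ce[j]-rad*s))-st[j,4]*.05)
    return np.r_[x+rad-ce[i][1]/s,y+rad-ce[i][0]/s,st[i,4]/s/s]
E
python3 - <<'E'
from h import *
im=imaging.grab_frame("top");g=imaging.grab_frame("side")
for b in blocks(im): print(bore("top",im,*b[:2]).round(1),bore("side",g,*b[:2]).round(1))
for b in pockets(g,"side"): print(np.round(b,2))
E
```

```text
[439.1  53.1 249.7] [439.4  52.5 264.5]
[449.8 -94.6 249.2] [450.7 -96.1 266.2]
[ 425.  -244.   259.4] [ 425.9 -246.2  268.8]
[6.132000e+02 1.819400e+02 1.701800e+02 1.845000e+02 8.300000e-01
 3.089144e+04]
[5.65690e+02 1.39880e+02 4.47600e+01 7.53700e+01 9.90000e-01 3.19167e+03]
[5.67170e+02 2.30090e+02 4.43400e+01 7.61500e+01 7.40000e-01 3.21194e+03]
[6.56640e+02 2.28710e+02 4.45000e+01 7.51800e+01 5.60000e-01 3.20244e+03]
[6.56230e+02 1.38630e+02 4.41000e+01 7.66000e+01 8.20000e-01 3.21756e+03]
```

```bash
cat >> h.py <<'E'
def go(x,y,z,yaw=0.):
    "shift and turn, in drive units, from the measured pose to this one (tool down)"
    s=monitor.sense(); R=Ro.from_euler('xyz',s["tcp_rot"]); G=Ro.from_euler('xyz',[np.pi,0,yaw])
    print(np.round(R.inv().apply(np.array([x,y,z])-s["eef_pos"])/50,3),np.round(np.degrees((R.inv()*G).as_rotvec())/6,3))
def st():
    s=monitor.sense(); print(s["clock"],s["eef_pos"].round(1),s["tcp_rot"].round(3),s["contact_force"].round(1),s["grasp_force"],s["opening"].round(3))
E
python3 -c "
from h import *
go(633,9.5,230,0)"
```

```text
[11.577 -7.373 -0.77 ] [-2.000e-03  0.000e+00  4.123e+00]
```

>>> drive_tool:
  plan:
    - {"x": 0.85, "y": -0.5, "z": -0.77, "az": 1.3}
    - {"x": 1.7, "y": -1.0, "z": -0.77, "az": 2.6}
    - {"x": 2.5, "y": -1.6, "z": -0.77, "az": 4.12}
    - {"x": 3.3, "y": -2.1, "z": -0.77, "az": 4.12}
    - {"x": 4.1, "y": -2.6, "z": -0.77, "az": 4.12}
    - {"x": 5.0, "y": -3.2, "z": -0.77, "az": 4.12}
    - {"x": 5.8, "y": -3.7, "z": -0.77, "az": 4.12}
    - {"x": 6.6, "y": -4.2, "z": -0.77, "az": 4.12}

```text
invalid input
```

```bash
python3 -c "
from h import *
st();go(633,9.5,230,0)"
```

```text
Traceback (most recent call last):
  File "h.py", line 54, in st
    s=monitor.sense(); print(s["clock"],s["eef_pos"].round(1),s["tcp_rot"].round(3),s["contact_force"].round(1),s["grasp_force"],s["opening"].round(3))
                                                                                                                                 ^^^^^^^^^^^^^^^^^^
AttributeError: 'float' object has no attribute 'round'
```

```bash
sed -i 's/s\["opening"\].round(3)/round(s["opening"],3)/' h.py; python3 -c "
from h import *
st()"
```

```text
0.4 [ 261.5 -567.6  191.4] [-3.141 -0.     0.432] [-0.1  0.9 -0.4] 0.0 1.0
```

>>> drive_tool:
  plan:
    - {"x": 0.85, "y": -0.5, "z": -0.77, "ax": 0, "ay": 0, "az": 1.3, "hand": 85}
    - {"x": 1.7, "y": -1.0, "z": -0.77, "ax": 0, "ay": 0, "az": 2.6, "hand": 85}
    - {"x": 2.5, "y": -1.6, "z": -0.77, "ax": 0, "ay": 0, "az": 4.12, "hand": 85}
    - {"x": 3.3, "y": -2.1, "z": -0.77, "ax": 0, "ay": 0, "az": 4.12, "hand": 85}
    - {"x": 4.1, "y": -2.6, "z": -0.77, "ax": 0, "ay": 0, "az": 4.12, "hand": 85}
    - {"x": 5.0, "y": -3.2, "z": -0.77, "ax": 0, "ay": 0, "az": 4.12, "hand": 85}
    - {"x": 5.8, "y": -3.7, "z": -0.77, "ax": 0, "ay": 0, "az": 4.12, "hand": 85}
    - {"x": 6.6, "y": -4.2, "z": -0.77, "ax": 0, "ay": 0, "az": 4.12, "hand": 85}

```text
clock: 1.2
eef_pos: [472.0, -240.4, 230.3]
tcp_rot: [3.141, -0.001, 0.0]
contact_force: [0.3, -0.5, 0.2]
opening: 0.997
grasp_force: 0.0
```

>>> drive_tool:
  plan:
    - {"x": 0.5, "y": -0.8, "z": 0, "ax": 0, "ay": 0, "az": 0, "hand": 85}
    - {"x": 1.0, "y": -1.6, "z": 0, "ax": 0, "ay": 0, "az": 0, "hand": 85}
    - {"x": 1.5, "y": -2.4, "z": 0, "ax": 0, "ay": 0, "az": 0, "hand": 85}
    - {"x": 2.0, "y": -3.2, "z": 0, "ax": 0, "ay": 0, "az": 0, "hand": 85}
    - {"x": 2.5, "y": -4.0, "z": 0, "ax": 0, "ay": 0, "az": 0, "hand": 85}
    - {"x": 3.0, "y": -4.7, "z": 0, "ax": 0, "ay": 0, "az": 0, "hand": 85}
    - {"x": 3.19, "y": -4.97, "z": 0, "ax": 0, "ay": 0, "az": 0, "hand": 85}
    - {"x": 3.19, "y": -4.97, "z": 0, "ax": 0, "ay": 0, "az": 0, "hand": 85}

```text
clock: 2.0
eef_pos: [631.4, 8.1, 229.6]
tcp_rot: [-3.141, 0.0, 0.003]
contact_force: [0.1, -1.4, -0.5]
opening: 0.995
grasp_force: 0.0
```

```bash
python3 - <<'E'
from h import *
st();go(633,9.5,92,0)
im=imaging.grab_frame("top");g=imaging.grab_frame("side")
p=w2px("side",[[633,9.5,230]])[0];q=w2px("side",[[633,9.5,140]])[0];print(p,q)
for s,c in((p,(0,0,255)),(q,(0,255,0))): pass
k=g[130:310,220:400].copy()
cv2.imwrite("pics/hov.png",np.hstack([cv2.resize(k,(540,540),interpolation=3)])[:,:,::-1])
E
```

```text
2.0 [631.4   8.1 229.6] [-3.141e+00  0.000e+00  3.000e-03] [ 0.1 -1.4 -0.5] 0.0 0.995
[ 0.033 -0.027  2.751] [-0.001  0.002  0.028]
[299.40985759 196.90856325] [300.60431338 232.72314866]
```

View pics/hov.png

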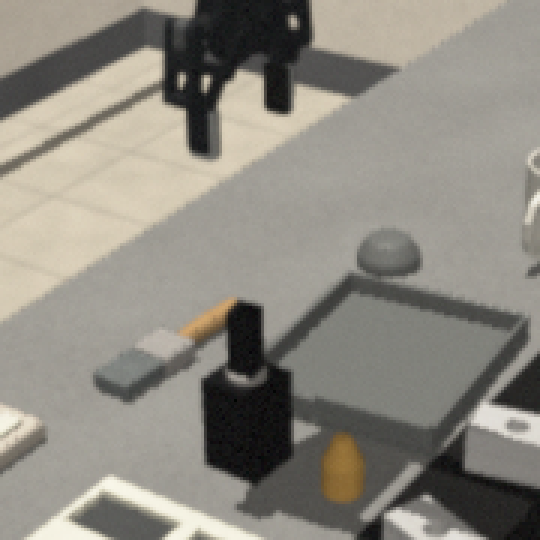

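```bash
python3 - <<'E'
from h import *
for z in (230,243,260,280): print(z,w2px("side",[[631.4,8.1+47,z],[631.4,8.1-47,z]]).round(0).tolist(),w2px("top",[[631.4,8.1+47,z],[631.4,8.1-47,z]]).round(0).tolist())
im=imaging.grab_frame("top");g=imaging.grab_frame("side");st()
a=cv2.resize(g[130:260,240:360],(480,520),interpolation=3);b=cv2.resize(im[170:300,250:330],(320,520),interpolation=3)
cv2.imwrite("pics/hov2.png",np.hstack([a,b])[:,:,::-1])
E
```

```text
230 [[288.0, 205.0], [312.0, 189.0]] [[272.0, 218.0], [319.0, 217.0]]
243 [[287.0, 200.0], [312.0, 184.0]] [[271.0, 217.0], [319.0, 216.0]]
260 [[287.0, 192.0], [312.0, 177.0]] [[270.0, 215.0], [319.0, 214.0]]
280 [[287.0, 184.0], [312.0, 168.0]] [[269.0, 213.0], [319.0, 212.0]]
2.2 [629.8   5.  230. ] [ 3.141e+00  1.000e-03 -1.000e-03] [-0.2  0.1 -0.2] 0.0 0.999
```

View pics/hov2.png

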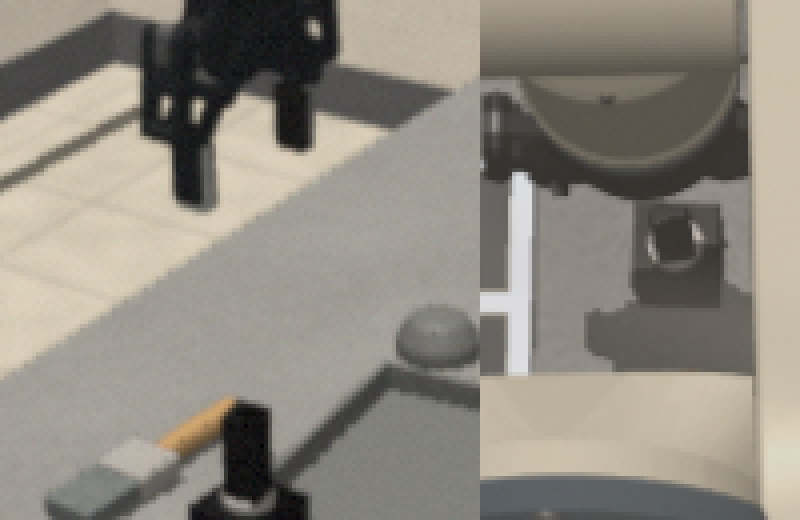

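>>> drive_tool:
  plan:
    - {"x": 0, "y": 0, "z": 0, "ax": 0, "ay": 0, "az": 0, "hand": 5}
    - {"x": 0, "y": 0, "z": 0, "ax": 0, "ay": 0, "az": 0, "hand": 5}
    - {"x": 0, "y": 0, "z": 0, "ax": 0, "ay": 0, "az": 0, "hand": 5}
    - {"x": 0, "y": 0, "z": 0, "ax": 0, "ay": 0, "az": 0, "hand": 5}
    - {"x": 0, "y": 0, "z": 0, "ax": 0, "ay": 0, "az": 0, "hand": 5}
    - {"x": 0, "y": 0, "z": 0, "ax": 0, "ay": 0, "az": 0, "hand": 5}
    - {"x": 0, "y": 0, "z": 0, "ax": 0, "ay": 0, "az": 0, "hand": 5}
    - {"x": 0, "y": 0, "z": 0, "ax": 0, "ay": 0, "az": 0, "hand": 5}

```text
clock: 3.0
eef_pos: [630.6, 6.4, 229.9]
tcp_rot: [-3.142, 0.0, 0.0]
contact_force: [-1.2, 0.9, 0.2]
opening: 0.064
grasp_force: 0.0
```

```bash
python3 - <<'E'
from h import *
st();print(monitor.sense()["qpos"].round(4))
im=imaging.grab_frame("top");g=imaging.grab_frame("side");st()
print(monitor.sense()["qpos"].round(4))
e=monitor.sense()["eef_pos"]
for z in (230,430): print(w2px("side",[[e[0],e[1],z]]),w2px("top",[[e[0],e[1],z]]))
a=cv2.resize(g[110:230,240:360],(480,480),interpolation=3)
b=cv2.resize(im[140:260,230:310],(320,480),interpolation=3)
cv2.imwrite("pics/hov3.png",np.hstack([a,b])[:,:,::-1])
E
```

```text
3.0 [630.6   6.4 229.9] [-3.142  0.     0.   ] [-1.2  0.9  0.2] 0.0 0.064
[0.0077 0.3293 1.5796 0.     1.2328 1.5781]
3.1 [630.6   6.4 230. ] [-3.142  0.     0.   ] [-0.7 -0.3  0.2] 0.0 0.059
[0.0077 0.3293 1.5796 0.     1.2328 1.5781]
[[301.15009658 196.62635184]] [[296.13623142 218.03788979]]
[[298.29099131 106.355802  ]] [[289.04853506 191.37818348]]
```

View pics/hov3.png

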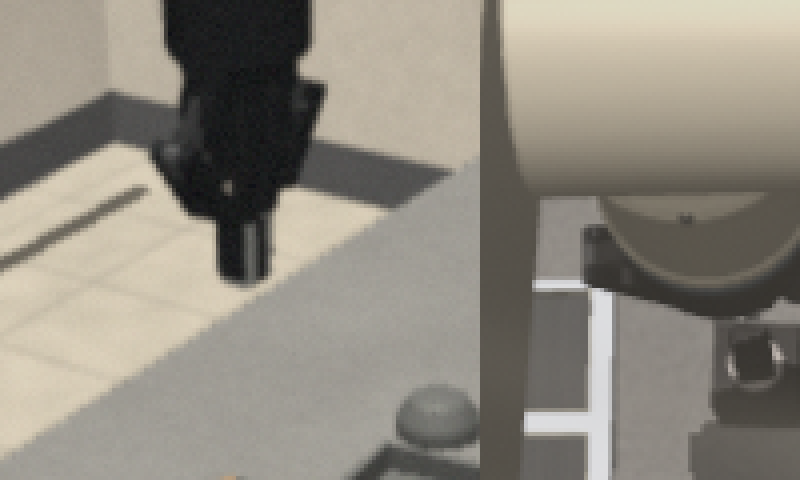

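>>> drive_tool:
  plan:
    - {"x": 0.05, "y": -0.06, "z": 0.4, "ax": 0, "ay": 0, "az": 0, "hand": 85}
    - {"x": 0.05, "y": -0.06, "z": 0.8, "ax": 0, "ay": 0, "az": 0, "hand": 85}
    - {"x": 0.05, "y": -0.06, "z": 1.2, "ax": 0, "ay": 0, "az": 0, "hand": 85}
    - {"x": 0.05, "y": -0.06, "z": 1.4, "ax": 0, "ay": 0, "az": 0, "hand": 85}
    - {"x": 0.05, "y": -0.06, "z": 1.5, "ax": 0, "ay": 0, "az": 0, "hand": 85}
    - {"x": 0.05, "y": -0.06, "z": 1.5, "ax": 0, "ay": 0, "az": 0, "hand": 85}
    - {"x": 0.05, "y": -0.06, "z": 1.5, "ax": 0, "ay": 0, "az": 0, "hand": 85}
    - {"x": 0.05, "y": -0.06, "z": 1.5, "ax": 0, "ay": 0, "az": 0, "hand": 85}

```text
clock: 3.9
eef_pos: [633.7, 9.3, 156.0]
tcp_rot: [-3.142, -0.002, 0.0]
contact_force: [1.1, 0.2, -0.6]
opening: 0.994
grasp_force: 0.0
```

```bash
python3 - <<'E'
from h import *
im=imaging.grab_frame("top");g=imaging.grab_frame("side");st()
e=monitor.sense()["eef_pos"]
for z in (e[2],e[2]+13): print(w2px("side",[[e[0],e[1]+d,z] for d in(-47,0,47)]).round(0).tolist())
a=cv2.resize(g[140:290,230:370],(560,600),interpolation=3)
b=cv2.resize(im[150:300,240:300],(240,600),interpolation=3)
cv2.imwrite("pics/hov4.png",np.hstack([a,b])[:,:,::-1])
E
```

```text
4.0 [633.5   9.3 155.7] [-3.142e+00 -1.000e-03  0.000e+00] [ 0.3  0.1 -0. ] 0.0 0.996
[[312.0, 218.0], [300.0, 227.0], [288.0, 235.0]]
[[312.0, 213.0], [300.0, 221.0], [288.0, 230.0]]
```

View pics/hov4.png

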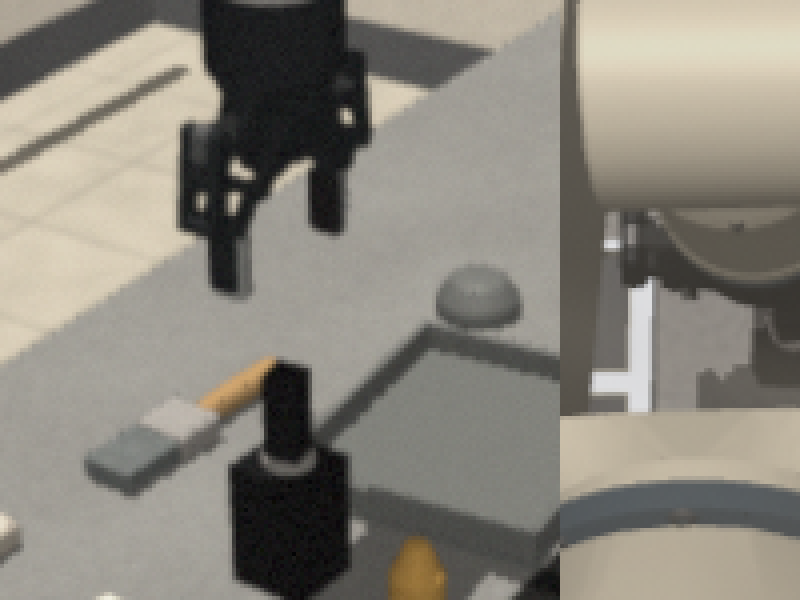

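>>> drive_tool:
  plan:
    - {"x": 0, "y": 0, "z": 0.2, "ax": 0, "ay": 0, "az": 0, "hand": 85}
    - {"x": 0, "y": 0, "z": 0.5, "ax": 0, "ay": 0, "az": 0, "hand": 85}
    - {"x": 0, "y": 0, "z": 0.8, "ax": 0, "ay": 0, "az": 0, "hand": 85}
    - {"x": 0, "y": 0, "z": 1.0, "ax": 0, "ay": 0, "az": 0, "hand": 85}
    - {"x": 0, "y": 0, "z": 1.2, "ax": 0, "ay": 0, "az": 0, "hand": 85}
    - {"x": 0, "y": 0, "z": 1.27, "ax": 0, "ay": 0, "az": 0, "hand": 85}
    - {"x": 0, "y": 0, "z": 1.27, "ax": 0, "ay": 0, "az": 0, "hand": 85}
    - {"x": 0, "y": 0, "z": 1.27, "ax": 0, "ay": 0, "az": 0, "hand": 85}

```text
clock: 4.8
eef_pos: [633.4, 9.3, 91.8]
tcp_rot: [-3.142, -0.001, 0.0]
contact_force: [0.6, -0.2, -0.6]
opening: 0.997
grasp_force: 0.0
```

```bash
python3 - <<'E'
from h import *
im=imaging.grab_frame("top");g=imaging.grab_frame("side");st()
a=cv2.resize(g[160:310,230:370],(560,600),interpolation=3)
b=cv2.resize(im[150:300,240:300],(240,600),interpolation=3)
cv2.imwrite("pics/hov5.png",np.hstack([a,b])[:,:,::-1])
E
```

```text
4.9 [633.6   9.3  92.1] [ 3.142e+00 -1.000e-03  0.000e+00] [-0.7  0.6 -0.8] 0.0 0.994
```

View pics/hov5.png

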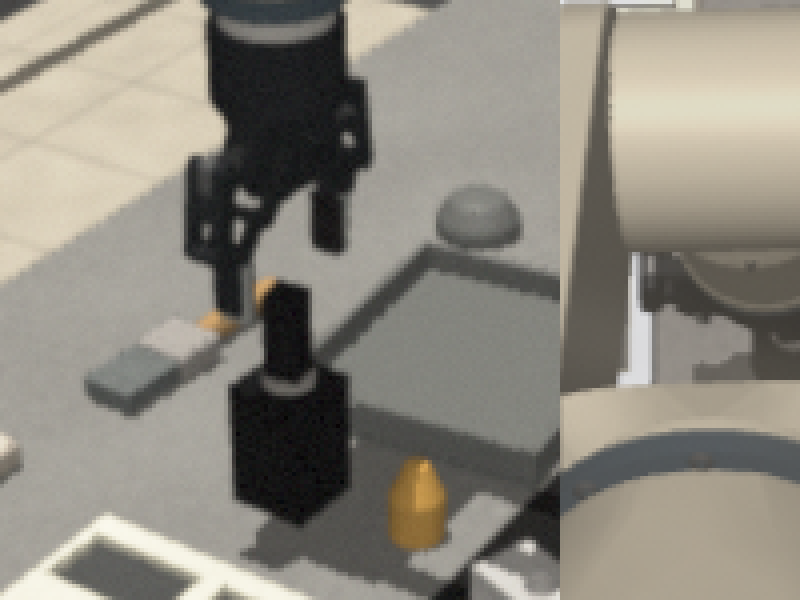

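>>> drive_tool:
  plan:
    - {"x": 0, "y": 0, "z": 0, "ax": 0, "ay": 0, "az": 0, "hand": 15}
    - {"x": 0, "y": 0, "z": 0, "ax": 0, "ay": 0, "az": 0, "hand": 15}
    - {"x": 0, "y": 0, "z": 0, "ax": 0, "ay": 0, "az": 0, "hand": 15}
    - {"x": 0, "y": 0, "z": 0, "ax": 0, "ay": 0, "az": 0, "hand": 15}
    - {"x": 0, "y": 0, "z": 0, "ax": 0, "ay": 0, "az": 0, "hand": 15}
    - {"x": 0, "y": 0, "z": 0, "ax": 0, "ay": 0, "az": 0, "hand": 15}
    - {"x": 0, "y": 0, "z": 0, "ax": 0, "ay": 0, "az": 0, "hand": 15}
    - {"x": 0, "y": 0, "z": 0, "ax": 0, "ay": 0, "az": 0, "hand": 15}
  grip_force: 25

```text
clock: 5.7
eef_pos: [633.2, 9.3, 91.7]
tcp_rot: [3.142, -0.0, 0.0]
contact_force: [-1.1, 0.4, 2.4]
opening: 0.258
grasp_force: 25.2
```

```bash
python3 - <<'E'
from h import *
im=imaging.grab_frame("top");g=imaging.grab_frame("side");st()
a=cv2.resize(g[160:310,230:370],(560,600),interpolation=3)
b=cv2.resize(im[150:300,240:300],(240,600),interpolation=3)
cv2.imwrite("pics/hov6.png",np.hstack([a,b])[:,:,::-1])
E
```

```text
5.8 [633.2   9.3  91.7] [ 3.142 -0.     0.   ] [-1.1 -0.6  3.9] 25.259181526489556 0.256
```

View pics/hov6.png

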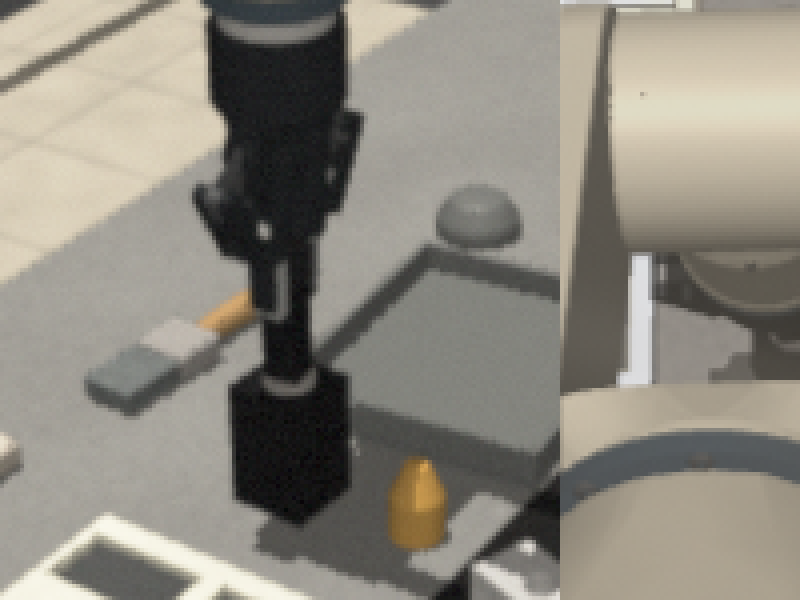

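>>> drive_tool:
  plan:
    - {"x": 0, "y": 0, "z": 0, "ax": 0, "ay": 0, "az": 0, "hand": 60}
    - {"x": 0, "y": 0, "z": 0, "ax": 0, "ay": 0, "az": 0, "hand": 60}
    - {"x": 0, "y": 0, "z": 0, "ax": 0, "ay": 0, "az": 0, "hand": 60}
    - {"x": 0, "y": 0, "z": 0, "ax": 0, "ay": 0, "az": 0, "hand": 60}
    - {"x": 0, "y": 0, "z": 0.2, "ax": 0, "ay": 0, "az": 0, "hand": 60}
    - {"x": 0, "y": 0, "z": 0.4, "ax": 0, "ay": 0, "az": 0, "hand": 60}
    - {"x": 0, "y": 0, "z": 0.5, "ax": 0, "ay": 0, "az": 0, "hand": 60}
    - {"x": 0, "y": 0, "z": 0.5, "ax": 0, "ay": 0, "az": 0, "hand": 60}

```text
clock: 6.6
eef_pos: [632.0, 9.3, 64.9]
tcp_rot: [3.142, 0.002, 0.0]
contact_force: [-0.4, 0.4, 0.6]
opening: 0.705
grasp_force: 0.0
```

>>> drive_tool:
  plan:
    - {"x": 0, "y": 0, "z": 0, "ax": 0, "ay": 0, "az": 0, "hand": 10}
    - {"x": 0, "y": 0, "z": 0, "ax": 0, "ay": 0, "az": 0, "hand": 10}
    - {"x": 0, "y": 0, "z": 0, "ax": 0, "ay": 0, "az": 0, "hand": 10}
    - {"x": 0, "y": 0, "z": 0, "ax": 0, "ay": 0, "az": 0, "hand": 10}
    - {"x": 0, "y": 0, "z": 0, "ax": 0, "ay": 0, "az": 0, "hand": 10}
    - {"x": 0, "y": 0, "z": 0, "ax": 0, "ay": 0, "az": 0, "hand": 10}
    - {"x": 0, "y": 0, "z": 0, "ax": 0, "ay": 0, "az": 0, "hand": 10}
    - {"x": 0, "y": 0, "z": 0, "ax": 0, "ay": 0, "az": 0, "hand": 10}
  grip_force: 60

```text
clock: 7.4
eef_pos: [633.5, 9.3, 66.9]
tcp_rot: [-3.142, -0.001, 0.0]
contact_force: [-0.6, 0.2, 5.3]
opening: 0.249
grasp_force: 59.2
```

>>> drive_tool:
  plan:
    - {"x": 0, "y": 0, "z": -0.2, "ax": 0, "ay": 0, "az": 0, "hand": 10}
    - {"x": 0, "y": 0, "z": -0.6, "ax": 0, "ay": 0, "az": 0, "hand": 10}
    - {"x": 0, "y": 0, "z": -1.1, "ax": 0, "ay": 0, "az": 0, "hand": 10}
    - {"x": 0, "y": 0, "z": -1.6, "ax": 0, "ay": 0, "az": 0, "hand": 10}
    - {"x": 0, "y": 0, "z": -2.0, "ax": 0, "ay": 0, "az": 0, "hand": 10}
    - {"x": 0, "y": 0, "z": -2.2, "ax": 0, "ay": 0, "az": 0, "hand": 10}
    - {"x": 0, "y": 0, "z": -2.2, "ax": 0, "ay": 0, "az": 0, "hand": 10}
    - {"x": 0, "y": 0, "z": -2.2, "ax": 0, "ay": 0, "az": 0, "hand": 10}

```text
clock: 8.2
eef_pos: [632.4, 9.3, 175.7]
tcp_rot: [3.142, 0.001, 0.0]
contact_force: [-0.5, 0.2, -1.3]
opening: 0.25
grasp_force: 59.2
```

>>> drive_tool:
  plan:
    - {"x": -0.5, "y": -0.1, "z": 0, "ax": 0, "ay": 0, "az": 0, "hand": 10}
    - {"x": -1.2, "y": -0.3, "z": 0, "ax": 0, "ay": 0, "az": 0, "hand": 10}
    - {"x": -2.0, "y": -0.5, "z": 0, "ax": 0, "ay": 0, "az": 0, "hand": 10}
    - {"x": -2.8, "y": -0.7, "z": 0, "ax": 0, "ay": 0, "az": 0, "hand": 10}
    - {"x": -3.5, "y": -0.8, "z": 0, "ax": 0, "ay": 0, "az": 0, "hand": 10}
    - {"x": -3.88, "y": -0.87, "z": 0, "ax": 0, "ay": 0, "az": 0, "hand": 10}
    - {"x": -3.88, "y": -0.87, "z": 0, "ax": 0, "ay": 0, "az": 0, "hand": 10}
    - {"x": -3.88, "y": -0.87, "z": 0, "ax": 0, "ay": 0, "az": 0, "hand": 10}

```text
clock: 9.0
eef_pos: [439.2, 52.8, 176.1]
tcp_rot: [3.141, 0.0, 0.001]
contact_force: [0.1, 0.6, -2.0]
opening: 0.248
grasp_force: 59.2
```

```bash
python3 - <<'E'
from h import *
im=imaging.grab_frame("top");g=imaging.grab_frame("side");st()
e=monitor.sense()["eef_pos"]
print("tip exp",w2px("side",[[e[0],e[1],e[2]-56.9]]),"bore",w2px("side",[[439.3,52.8,40]]))
a=cv2.resize(g[220:370,300:440],(560,600),interpolation=3)
b=cv2.resize(im[225:345,250:298],(240,600),interpolation=3)
cv2.imwrite("pics/pr1.png",np.hstack([a,b])[:,:,::-1])
for b in blocks(im): print(np.round(b,2))
E
```

```text
9.1 [440.1  52.7 176.3] [ 3.142 -0.     0.   ] [ 1.4 -0.4 -0.9] 59.2162299156189 0.251
tip exp [[365.59020563 275.15664281]] bore [[364.74259487 306.08803431]]
[ 449.91  -94.47   -2.98   68.88   38.93 2533.06]
[ 4.25160e+02 -2.44060e+02 -2.70000e-01  6.85900e+01  3.85900e+01
  2.52628e+03]
```

View pics/pr1.png

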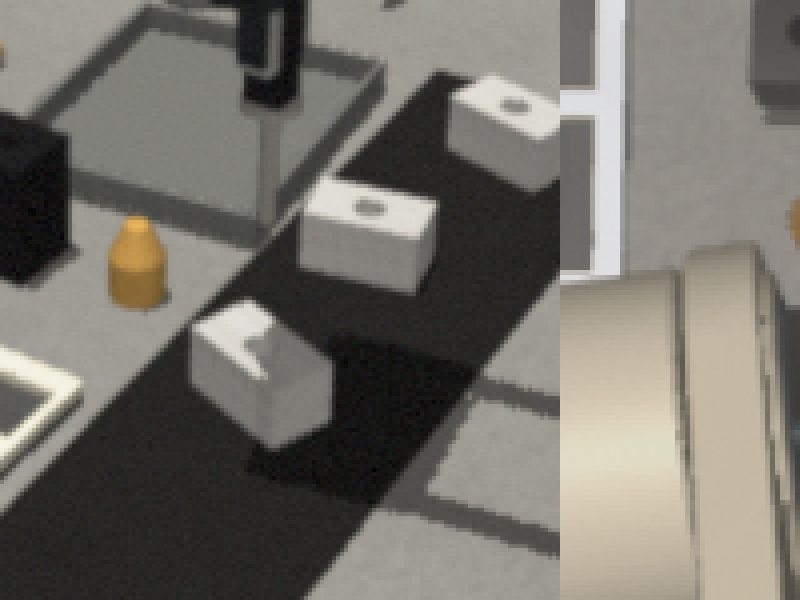

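The pin tip at about (366,276) matches the expected (365.6,275.2), above block 2's bore. Descending to test depth.

>>> drive_tool:
  plan:
    - {"x": 0, "y": 0, "z": 0.6, "ax": 0, "ay": 0, "az": 0, "hand": 10}
    - {"x": 0, "y": 0, "z": 1.2, "ax": 0, "ay": 0, "az": 0, "hand": 10}
    - {"x": 0, "y": 0, "z": 1.5, "ax": 0, "ay": 0, "az": 0, "hand": 10}
    - {"x": 0, "y": 0, "z": 1.7, "ax": 0, "ay": 0, "az": 0, "hand": 10}
    - {"x": 0, "y": 0, "z": 1.85, "ax": 0, "ay": 0, "az": 0, "hand": 10}
    - {"x": 0, "y": 0, "z": 1.95, "ax": 0, "ay": 0, "az": 0, "hand": 10}
    - {"x": 0, "y": 0, "z": 2.03, "ax": 0, "ay": 0, "az": 0, "hand": 10}
    - {"x": 0, "y": 0, "z": 2.05, "ax": 0, "ay": 0, "az": 0, "hand": 10}

```text
clock: 9.9
eef_pos: [441.5, 53.0, 76.2]
tcp_rot: [-3.141, -0.004, 0.0]
contact_force: [-5.5, -1.3, 34.1]
opening: 0.246
grasp_force: 64.4
```

>>> drive_tool:
  plan:
    - {"x": 0, "y": 0, "z": 0, "ax": 0, "ay": 0, "az": 0, "hand": 10}
    - {"x": 0, "y": 0, "z": -0.6, "ax": 0, "ay": 0, "az": 0, "hand": 10}
    - {"x": 0, "y": 0, "z": -1.2, "ax": 0, "ay": 0, "az": 0, "hand": 10}
    - {"x": 0.05, "y": 0.7, "z": -1.2, "ax": 0, "ay": 0, "az": 0, "hand": 10}
    - {"x": 0.1, "y": 1.5, "z": -1.2, "ax": 0, "ay": 0, "az": 0, "hand": 10}
    - {"x": 0.15, "y": 2.3, "z": -1.2, "ax": 0, "ay": 0, "az": 0, "hand": 10}
    - {"x": 0.2, "y": 2.96, "z": -1.2, "ax": 0, "ay": 0, "az": 0, "hand": 10}
    - {"x": 0.2, "y": 2.96, "z": -1.2, "ax": 0, "ay": 0, "az": 0, "hand": 10}

```text
clock: 10.7
eef_pos: [450.2, -98.6, 134.8]
tcp_rot: [3.14, -0.002, -0.003]
contact_force: [-0.2, -0.4, -1.5]
opening: 0.244
grasp_force: 59.6
```

```bash
python3 - <<'E'
from h import *
im=imaging.grab_frame("top");g=imaging.grab_frame("side");st()
for b in blocks(im): print(np.round(b,2))
for x,y in((439.3,52.8),(450.3,-95.3),(425.4,-245.1)): print(bore("top",im,x,y).round(1),bore("side",g,x,y).round(1))
go(450.3,-95.3,136.9)
E
```

```text
10.8 [449.4 -95.8 134.4] [-3.142e+00 -1.000e-03 -2.000e-03] [-0.2  0.4 -1.6] 59.551722407341 0.247
[ 4.39180e+02  5.31400e+01 -3.70000e-01  6.92100e+01  3.91600e+01
  2.57939e+03]
[439.2  53.1 253.6] [439.4  52.5 262.5]
[441.4 -93.8 435.6] [445.8 -96.2 717.8]
[ 425.1 -235.5  346.8] [ 425.9 -246.2  265.2]
[ 0.019 -0.011 -0.051] [-0.001 -0.008 -0.017]
```

>>> drive_tool:
  plan:
    - {"x": 0.02, "y": -0.01, "z": 0.3, "ax": 0, "ay": 0, "az": 0, "hand": 10}
    - {"x": 0.02, "y": -0.01, "z": 0.6, "ax": 0, "ay": 0, "az": 0, "hand": 10}
    - {"x": 0.02, "y": -0.01, "z": 0.8, "ax": 0, "ay": 0, "az": 0, "hand": 10}
    - {"x": 0.02, "y": -0.01, "z": 0.95, "ax": 0, "ay": 0, "az": 0, "hand": 10}
    - {"x": 0.02, "y": -0.01, "z": 1.05, "ax": 0, "ay": 0, "az": 0, "hand": 10}
    - {"x": 0.02, "y": -0.01, "z": 1.15, "ax": 0, "ay": 0, "az": 0, "hand": 10}
    - {"x": 0.02, "y": -0.01, "z": 1.21, "ax": 0, "ay": 0, "az": 0, "hand": 10}
    - {"x": 0.02, "y": -0.01, "z": 1.21, "ax": 0, "ay": 0, "az": 0, "hand": 10}

```text
clock: 11.6
eef_pos: [450.0, -94.7, 73.3]
tcp_rot: [-3.142, 0.0, 0.0]
contact_force: [0.1, -0.7, -1.1]
opening: 0.25
grasp_force: 59.6
```

>>> drive_tool:
  plan:
    - {"x": 0, "y": 0, "z": 0.1, "ax": 0, "ay": 0, "az": 0, "hand": 10}
    - {"x": 0, "y": 0, "z": 0.2, "ax": 0, "ay": 0, "az": 0, "hand": 10}
    - {"x": 0, "y": 0, "z": 0.28, "ax": 0, "ay": 0, "az": 0, "hand": 10}
    - {"x": 0, "y": 0, "z": 0.32, "ax": 0, "ay": 0, "az": 0, "hand": 10}
    - {"x": 0, "y": 0, "z": 0.34, "ax": 0, "ay": 0, "az": 0, "hand": 10}
    - {"x": 0, "y": 0, "z": 0.34, "ax": 0, "ay": 0, "az": 0, "hand": 10}
    - {"x": 0, "y": 0, "z": 0.34, "ax": 0, "ay": 0, "az": 0, "hand": 10}

```text
clock: 12.3
eef_pos: [450.0, -94.8, 56.7]
tcp_rot: [-3.142, 0.0, 0.0]
contact_force: [-1.0, 0.3, 3.9]
opening: 0.251
grasp_force: 60.5
```

>>> drive_tool:
  plan:
    - {"x": 0, "y": 0, "z": -0.7, "ax": 0, "ay": 0, "az": 0, "hand": 10}
    - {"x": 0, "y": 0, "z": -1.55, "ax": 0, "ay": 0, "az": 0, "hand": 10}
    - {"x": -0.1, "y": 0.6, "z": -1.55, "ax": 0, "ay": 0, "az": 0, "hand": 10}
    - {"x": -0.2, "y": 1.3, "z": -1.55, "ax": 0, "ay": 0, "az": 0, "hand": 10}
    - {"x": -0.3, "y": 2.0, "z": -1.55, "ax": 0, "ay": 0, "az": 0, "hand": 10}
    - {"x": -0.4, "y": 2.7, "z": -1.55, "ax": 0, "ay": 0, "az": 0, "hand": 10}
    - {"x": -0.49, "y": 3.0, "z": -1.55, "ax": 0, "ay": 0, "az": 0, "hand": 10}
    - {"x": -0.49, "y": 3.0, "z": -1.55, "ax": 0, "ay": 0, "az": 0, "hand": 10}

```text
clock: 13.1
eef_pos: [425.3, -246.5, 133.9]
tcp_rot: [3.141, -0.0, -0.002]
contact_force: [0.2, 0.4, -2.2]
opening: 0.25
grasp_force: 59.5
```

```bash
python3 - <<'E'
from h import *
im=imaging.grab_frame("top");g=imaging.grab_frame("side")
for b in blocks(im): print(np.round(b,2))
for x,y in((439.3,52.8),(450.3,-95.3),(425.4,-245.1)): print(bore("top",im,x,y).round(1),bore("side",g,x,y).round(1))
st();go(425.4,-245.1,73.9)
E
```

```text
[ 4.39120e+02  5.31500e+01 -3.70000e-01  6.94700e+01  3.96200e+01
  2.63006e+03]
[ 448.36  -93.97   -2.98   69.43   39.4  2609.  ]
[439.1  53.1 249.4] [439.4  52.5 262.6]
[448.4 -93.9 254.4] [449.1 -95.6 272.4]
[ 422.4 -245.   800.8] [ 424.1 -244.1  930.2]
13.2 [ 425.4 -244.6  133.8] [-3.141e+00  0.000e+00 -1.000e-03] [-0.4 -0.3 -0.6] 59.52485918998718 0.248
[0.    0.012 1.197] [-0.005  0.003 -0.008]
```

>>> drive_tool:
  plan:
    - {"x": 0.05, "y": 0.01, "z": 0.3, "ax": 0, "ay": 0, "az": 0, "hand": 10}
    - {"x": 0.05, "y": 0.01, "z": 0.6, "ax": 0, "ay": 0, "az": 0, "hand": 10}
    - {"x": 0.05, "y": 0.01, "z": 0.8, "ax": 0, "ay": 0, "az": 0, "hand": 10}
    - {"x": 0.05, "y": 0.01, "z": 0.95, "ax": 0, "ay": 0, "az": 0, "hand": 10}
    - {"x": 0.05, "y": 0.01, "z": 1.05, "ax": 0, "ay": 0, "az": 0, "hand": 10}
    - {"x": 0.05, "y": 0.01, "z": 1.15, "ax": 0, "ay": 0, "az": 0, "hand": 10}
    - {"x": 0.05, "y": 0.01, "z": 1.2, "ax": 0, "ay": 0, "az": 0, "hand": 10}
    - {"x": 0.05, "y": 0.01, "z": 1.2, "ax": 0, "ay": 0, "az": 0, "hand": 10}

```text
clock: 14.0
eef_pos: [428.1, -245.2, 73.8]
tcp_rot: [-3.141, 0.0, 0.0]
contact_force: [0.6, 0.0, -0.9]
opening: 0.25
grasp_force: 59.5
```

Through as well; finish the push to the bottom.

>>> drive_tool:
  plan:
    - {"x": 0, "y": 0, "z": 0.1, "ax": 0, "ay": 0, "az": 0, "hand": 10}
    - {"x": 0, "y": 0, "z": 0.2, "ax": 0, "ay": 0, "az": 0, "hand": 10}
    - {"x": 0, "y": 0, "z": 0.28, "ax": 0, "ay": 0, "az": 0, "hand": 10}
    - {"x": 0, "y": 0, "z": 0.32, "ax": 0, "ay": 0, "az": 0, "hand": 10}
    - {"x": 0, "y": 0, "z": 0.34, "ax": 0, "ay": 0, "az": 0, "hand": 10}
    - {"x": 0, "y": 0, "z": 0.34, "ax": 0, "ay": 0, "az": 0, "hand": 10}
    - {"x": 0, "y": 0, "z": 0.34, "ax": 0, "ay": 0, "az": 0, "hand": 10}

```text
clock: 14.7
eef_pos: [428.3, -245.3, 57.1]
tcp_rot: [3.141, -0.0, 0.0]
contact_force: [-0.5, -0.5, -1.1]
opening: 0.248
grasp_force: 59.6
```

>>> drive_tool:
  plan:
    - {"x": 0, "y": 0, "z": -0.6, "ax": 0, "ay": 0, "az": 0, "hand": 10}
    - {"x": 0, "y": 0, "z": -1.2, "ax": 0, "ay": 0, "az": 0, "hand": 10}
    - {"x": 0, "y": 0, "z": -1.8, "ax": 0, "ay": 0, "az": 0, "hand": 10}
    - {"x": 0, "y": 0, "z": -2.4, "ax": 0, "ay": 0, "az": 0, "hand": 10}
    - {"x": 0.4, "y": -0.6, "z": -2.4, "ax": 0, "ay": 0, "az": 0, "hand": 10}
    - {"x": 0.9, "y": -1.2, "z": -2.4, "ax": 0, "ay": 0, "az": 0, "hand": 10}
    - {"x": 1.4, "y": -1.8, "z": -2.4, "ax": 0, "ay": 0, "az": 0, "hand": 10}
    - {"x": 1.9, "y": -2.4, "z": -2.4, "ax": 0, "ay": 0, "az": 0, "hand": 10}

```text
clock: 15.5
eef_pos: [524.0, -124.0, 177.4]
tcp_rot: [3.141, -0.001, 0.0]
contact_force: [0.7, -1.2, -0.4]
opening: 0.251
grasp_force: 59.8
```

```bash
python3 - <<'E'
from h import *
st();go(633.5,9.3,175)
E
```

```text
15.5 [ 524.  -124.   177.4] [ 3.141e+00 -1.000e-03  0.000e+00] [ 0.7 -1.2 -0.4] 59.768675565719604 0.251
[ 2.191 -2.667  0.048] [ 0.002 -0.007  0.   ]
```

>>> drive_tool:
  plan:
    - {"x": 0.5, "y": -0.6, "z": 0.05, "ax": 0, "ay": 0, "az": 0, "hand": 10}
    - {"x": 1.0, "y": -1.2, "z": 0.05, "ax": 0, "ay": 0, "az": 0, "hand": 10}
    - {"x": 1.5, "y": -1.8, "z": 0.05, "ax": 0, "ay": 0, "az": 0, "hand": 10}
    - {"x": 1.9, "y": -2.3, "z": 0.05, "ax": 0, "ay": 0, "az": 0, "hand": 10}
    - {"x": 2.1, "y": -2.55, "z": 0.05, "ax": 0, "ay": 0, "az": 0, "hand": 10}
    - {"x": 2.19, "y": -2.67, "z": 0.05, "ax": 0, "ay": 0, "az": 0, "hand": 10}
    - {"x": 2.19, "y": -2.67, "z": 0.05, "ax": 0, "ay": 0, "az": 0, "hand": 10}
    - {"x": 2.19, "y": -2.67, "z": 0.05, "ax": 0, "ay": 0, "az": 0, "hand": 10}

```text
clock: 16.3
eef_pos: [631.7, 7.4, 174.4]
tcp_rot: [3.141, 0.001, -0.0]
contact_force: [-0.1, -0.6, -0.7]
opening: 0.247
grasp_force: 59.7
```

```bash
python3 - <<'E'
from h import *
g=imaging.grab_frame("side");im=imaging.grab_frame("top")
st();go(633.4,9.3,142)
e=monitor.sense()["eef_pos"]
print("tip exp",w2px("side",[[e[0],e[1],e[2]-56.9],[633,9.5,80]]))
a=cv2.resize(g[190:290,260:340],(480,600),interpolation=3)
cv2.imwrite("pics/ret.png",a[:,:,::-1])
for b in blocks(im): print(np.round(b,2))
E
```

```text
16.4 [631.9   7.2 174.6] [ 3.141e+00  0.000e+00 -1.000e-03] [-0.6  0.3 -1.1] 59.71130847930908 0.247
[ 0.031 -0.042  0.652] [ 0.002  0.003 -0.007]
tip exp [[301.87350807 240.90456448]
 [301.35185307 255.17571106]]
[ 448.49  -94.01   -2.98   69.     38.55 2368.44]
[ 4.25180e+02 -2.44020e+02 -2.70000e-01  6.84100e+01  3.85300e+01
  2.51544e+03]
```

View pics/ret.png

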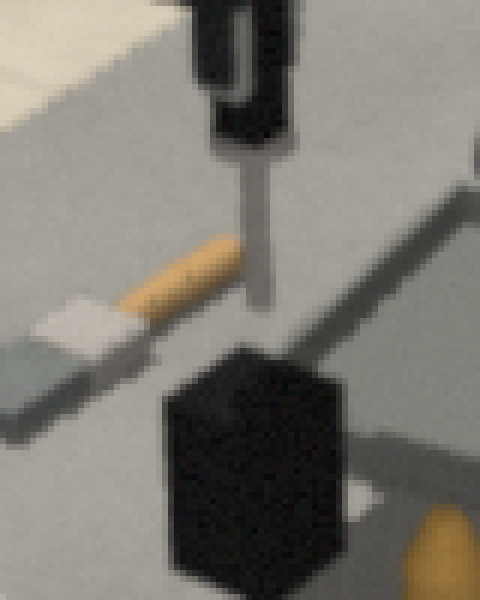

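The tip at (303.3,241.3) sits over the stand top, whose centre is about (302.3,255.1). I correct by (1.5,2.1) mm, then lower.

>>> drive_tool:
  plan:
    - {"x": 0.03, "y": -0.04, "z": 0.2, "ax": 0, "ay": 0, "az": 0, "hand": 10}
    - {"x": 0.03, "y": -0.04, "z": 0.4, "ax": 0, "ay": 0, "az": 0, "hand": 10}
    - {"x": 0.03, "y": -0.04, "z": 0.5, "ax": 0, "ay": 0, "az": 0, "hand": 10}
    - {"x": 0.03, "y": -0.04, "z": 0.5, "ax": 0, "ay": 0, "az": 0, "hand": 10}
    - {"x": 0.03, "y": -0.04, "z": 0.5, "ax": 0, "ay": 0, "az": 0, "hand": 10}

```text
clock: 16.9
eef_pos: [633.9, 10.3, 149.2]
tcp_rot: [3.142, 0.001, 0.0]
contact_force: [-0.3, -1.3, -0.8]
opening: 0.246
grasp_force: 59.7
```

>>> drive_tool:
  plan:
    - {"x": -0.01, "y": 0.015, "z": 0.1, "ax": 0, "ay": 0, "az": 0, "hand": 10}
    - {"x": -0.01, "y": 0.015, "z": 0.2, "ax": 0, "ay": 0, "az": 0, "hand": 10}
    - {"x": -0.01, "y": 0.015, "z": 0.25, "ax": 0, "ay": 0, "az": 0, "hand": 10}
    - {"x": -0.01, "y": 0.015, "z": 0.3, "ax": 0, "ay": 0, "az": 0, "hand": 10}
    - {"x": -0.01, "y": 0.015, "z": 0.35, "ax": 0, "ay": 0, "az": 0, "hand": 10}
    - {"x": -0.01, "y": 0.015, "z": 0.4, "ax": 0, "ay": 0, "az": 0, "hand": 10}

```text
clock: 17.5
eef_pos: [633.6, 9.6, 129.3]
tcp_rot: [3.142, -0.0, 0.0]
contact_force: [-0.6, 0.5, -1.2]
opening: 0.247
grasp_force: 59.7
```

>>> drive_tool:
  plan:
    - {"x": 0, "y": 0, "z": 0.25, "ax": 0, "ay": 0, "az": 0, "hand": 10}
    - {"x": 0, "y": 0, "z": 0.5, "ax": 0, "ay": 0, "az": 0, "hand": 10}
    - {"x": 0, "y": 0, "z": 0.75, "ax": 0, "ay": 0, "az": 0, "hand": 10}
    - {"x": 0, "y": 0, "z": 0.95, "ax": 0, "ay": 0, "az": 0, "hand": 10}
    - {"x": 0, "y": 0, "z": 1.1, "ax": 0, "ay": 0, "az": 0, "hand": 10}
    - {"x": 0, "y": 0, "z": 1.2, "ax": 0, "ay": 0, "az": 0, "hand": 10}
    - {"x": 0, "y": 0, "z": 1.23, "ax": 0, "ay": 0, "az": 0, "hand": 10}
    - {"x": 0, "y": 0, "z": 1.23, "ax": 0, "ay": 0, "az": 0, "hand": 10}

```text
clock: 18.3
eef_pos: [633.5, 9.6, 67.9]
tcp_rot: [-3.142, 0.0, 0.0]
contact_force: [-0.1, 0.6, -1.9]
opening: 0.25
grasp_force: 59.7
```

>>> drive_tool:
  plan:
    - {"x": 0, "y": 0, "z": 0.01, "ax": 0, "ay": 0, "az": 0, "hand": 70}
    - {"x": 0, "y": 0, "z": 0.01, "ax": 0, "ay": 0, "az": 0, "hand": 70}
    - {"x": 0, "y": 0, "z": 0.01, "ax": 0, "ay": 0, "az": 0, "hand": 70}
    - {"x": 0, "y": 0, "z": 0.01, "ax": 0, "ay": 0, "az": 0, "hand": 70}
    - {"x": 0, "y": 0, "z": 0.01, "ax": 0, "ay": 0, "az": 0, "hand": 70}
    - {"x": 0, "y": 0, "z": -0.6, "ax": 0, "ay": 0, "az": 0, "hand": 70}
    - {"x": 0, "y": 0, "z": -1.3, "ax": 0, "ay": 0, "az": 0, "hand": 70}
    - {"x": 0, "y": 0, "z": -2.0, "ax": 0, "ay": 0, "az": 0, "hand": 70}

```text
clock: 19.1
eef_pos: [633.2, 9.6, 168.9]
tcp_rot: [-3.142, 0.001, 0.0]
contact_force: [-0.3, -0.1, 0.8]
opening: 0.82
grasp_force: 0.0
```

```bash
python3 - <<'E'
from h import *
g=imaging.grab_frame("side");im=imaging.grab_frame("top")
g0=cv2.imread("pics/side0.png")[:,:,::-1]
d=cv2.absdiff(g,g0).max(2)[225:295,285:320]; print("diff stand",d.mean(),(d>60).sum())
for b in blocks(im): print(np.round(b,3))
for x,y in((439.3,52.8),(449,-95),(425.4,-245.1)): print(bore("side",g,x,y).round(1))
st();go(439.3,52.8,150,-0.373)
E
```

```text
diff stand 10.556326530612244 112
[ 448.473  -93.838   -2.976   68.938   38.853 2469.778]
[ 4.251660e+02 -2.440320e+02 -2.680000e-01  6.841600e+01  3.852900e+01
  2.516667e+03]
[439.7  46.4 550.8]
[449.1 -95.6 266.7]
[ 425.9 -246.1  265.8]
19.2 [636.8   9.6 173.4] [-3.141 -0.008  0.   ] [ 0.1 -0.4 -0.5] 0.0 0.819
[-3.954 -0.865  0.435] [-0.016 -0.079  3.565]
```

>>> drive_tool:
  plan:
    - {"x": -0.6, "y": -0.12, "z": 0, "ax": 0, "ay": 0, "az": 1.0, "hand": 75}
    - {"x": -1.2, "y": -0.25, "z": 0, "ax": 0, "ay": 0, "az": 2.0, "hand": 75}
    - {"x": -1.9, "y": -0.4, "z": 0.2, "ax": 0, "ay": 0, "az": 3.0, "hand": 75}
    - {"x": -2.6, "y": -0.55, "z": 0.5, "ax": 0, "ay": 0, "az": 3.56, "hand": 75}
    - {"x": -3.3, "y": -0.7, "z": 0.8, "ax": 0, "ay": 0, "az": 3.56, "hand": 75}
    - {"x": -3.9, "y": -0.86, "z": 1.2, "ax": 0, "ay": 0, "az": 3.56, "hand": 75}
    - {"x": -3.9, "y": -0.86, "z": 1.4, "ax": 0, "ay": 0, "az": 3.56, "hand": 75}
    - {"x": -3.9, "y": -0.86, "z": 1.4, "ax": 0, "ay": 0, "az": 3.56, "hand": 75}

```text
clock: 20.0
eef_pos: [437.5, 52.5, 96.9]
tcp_rot: [3.141, 0.002, -0.372]
contact_force: [0.1, -0.1, 0.8]
opening: 0.879
grasp_force: 0.0
```

```bash
python3 - <<'E'
from h import *
g=imaging.grab_frame("side")
g0=cv2.imread("pics/side0.png")[:,:,::-1]
d=cv2.absdiff(g,g0).max(2)[225:295,285:320]; print("diff stand",d.mean(),(d>60).sum())
st();go(439.3,52.8,-22,-0.373)
E
```

```text
diff stand 7.378367346938775 0
20.05 [439.   52.5  97.8] [ 3.141  0.    -0.372] [ 0.6 -0.2  1.3] 0.0 0.88
[ 0.003 -0.008  2.396] [0.001 0.    0.008]
```

>>> drive_tool:
  plan:
    - {"x": 0, "y": -0.01, "z": 0.5, "ax": 0, "ay": 0, "az": 0, "hand": 75}
    - {"x": 0, "y": -0.01, "z": 1.0, "ax": 0, "ay": 0, "az": 0, "hand": 75}
    - {"x": 0, "y": -0.01, "z": 1.4, "ax": 0, "ay": 0, "az": 0, "hand": 75}
    - {"x": 0, "y": -0.01, "z": 1.7, "ax": 0, "ay": 0, "az": 0, "hand": 75}
    - {"x": 0, "y": -0.01, "z": 1.9, "ax": 0, "ay": 0, "az": 0, "hand": 75}
    - {"x": 0, "y": -0.01, "z": 2.1, "ax": 0, "ay": 0, "az": 0, "hand": 75}
    - {"x": 0, "y": -0.01, "z": 2.2, "ax": 0, "ay": 0, "az": 0, "hand": 75}
    - {"x": 0, "y": -0.01, "z": 2.2, "ax": 0, "ay": 0, "az": 0, "hand": 75}

```text
clock: 20.85
eef_pos: [438.9, 52.9, -12.3]
tcp_rot: [3.141, 0.0, -0.373]
contact_force: [-0.2, -0.1, -0.0]
opening: 0.879
grasp_force: 0.0
```

```bash
python3 - <<'E'
from h import *
g=imaging.grab_frame("side");st()
cv2.imwrite("pics/blk.png",cv2.resize(g[230:350,310:430],(600,600),interpolation=3)[:,:,::-1])
E
```

```text
20.9 [439.   53.  -11.9] [-3.142 -0.    -0.373] [0.2 0.3 0.5] 0.0 0.874
```

View pics/blk.png

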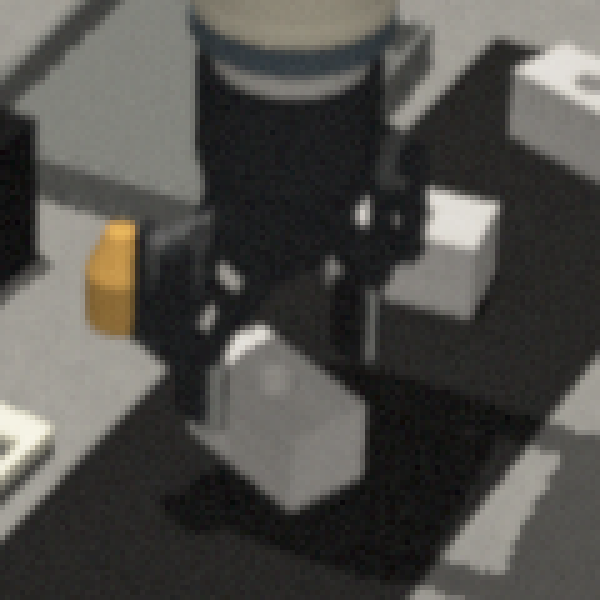

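```bash
python3 - <<'E'
from h import *
for z in (0,20,30,40): print(z,w2px("side",[[455,94,z],[423,12,z]]).round(1).tolist())
E
```

```text
0 [[348.2, 328.7], [379.7, 313.5]]
20 [[348.4, 321.3], [380.1, 306.2]]
30 [[348.4, 317.5], [380.3, 302.6]]
40 [[348.5, 313.8], [380.5, 298.9]]
```

>>> drive_tool:
  plan:
    - {"x": 0, "y": 0, "z": 0.15, "ax": 0, "ay": 0, "az": 0, "hand": 75}
    - {"x": 0, "y": 0, "z": 0.28, "ax": 0, "ay": 0, "az": 0, "hand": 75}
    - {"x": 0, "y": 0, "z": 0.28, "ax": 0, "ay": 0, "az": 0, "hand": 30}
    - {"x": 0, "y": 0, "z": 0.28, "ax": 0, "ay": 0, "az": 0, "hand": 30}
    - {"x": 0, "y": 0, "z": 0.28, "ax": 0, "ay": 0, "az": 0, "hand": 30}
    - {"x": 0, "y": 0, "z": 0.28, "ax": 0, "ay": 0, "az": 0, "hand": 30}
    - {"x": 0, "y": 0, "z": 0.28, "ax": 0, "ay": 0, "az": 0, "hand": 30}
    - {"x": 0, "y": 0, "z": 0.28, "ax": 0, "ay": 0, "az": 0, "hand": 30}
  grip_force: 50

```text
clock: 21.7
eef_pos: [438.8, 53.0, -25.8]
tcp_rot: [-3.142, -0.0, -0.372]
contact_force: [-1.4, -1.1, 4.8]
opening: 0.46
grasp_force: 51.3
```

>>> drive_tool:
  plan:
    - {"x": 0, "y": 0, "z": -0.2, "ax": 0, "ay": 0, "az": 0, "hand": 30}
    - {"x": 0, "y": 0, "z": -0.7, "ax": 0, "ay": 0, "az": 0, "hand": 30}
    - {"x": 0, "y": 0, "z": -1.3, "ax": 0, "ay": 0, "az": 0, "hand": 30}
    - {"x": 0, "y": 0, "z": -1.8, "ax": 0, "ay": 0, "az": 0, "hand": 30}
    - {"x": 0, "y": 0, "z": -2.0, "ax": 0, "ay": 0, "az": 0, "hand": 30}
    - {"x": 0, "y": 0, "z": -2.0, "ax": 0, "ay": 0, "az": 0, "hand": 30}

```text
clock: 22.3
eef_pos: [439.8, 53.1, 75.3]
tcp_rot: [-3.14, -0.003, -0.372]
contact_force: [0.4, 0.1, -3.7]
opening: 0.458
grasp_force: 51.4
```

```bash
python3 - <<'E'
from h import *
st();go(605,-165,75,0)
E
```

```text
22.3 [439.8  53.1  75.3] [-3.14e+00 -3.00e-03 -3.72e-01] [ 0.4  0.1 -3.7] 51.35253109037876 0.458
[4.666 2.86  0.013] [-0.009 -0.028 -3.557]
```

>>> drive_tool:
  plan:
    - {"x": 0.6, "y": 0.36, "z": 0, "ax": 0, "ay": 0, "az": -0.7, "hand": 30}
    - {"x": 1.3, "y": 0.8, "z": 0, "ax": 0, "ay": 0, "az": -1.5, "hand": 30}
    - {"x": 2.1, "y": 1.3, "z": 0, "ax": 0, "ay": 0, "az": -2.3, "hand": 30}
    - {"x": 2.9, "y": 1.8, "z": 0, "ax": 0, "ay": 0, "az": -3.0, "hand": 30}
    - {"x": 3.7, "y": 2.3, "z": 0, "ax": 0, "ay": 0, "az": -3.56, "hand": 30}
    - {"x": 4.3, "y": 2.65, "z": 0, "ax": 0, "ay": 0, "az": -3.56, "hand": 30}
    - {"x": 4.67, "y": 2.86, "z": 0, "ax": 0, "ay": 0, "az": -3.56, "hand": 30}
    - {"x": 4.67, "y": 2.86, "z": 0, "ax": 0, "ay": 0, "az": -3.56, "hand": 30}

```text
clock: 23.1
eef_pos: [605.0, -167.4, 71.8]
tcp_rot: [3.141, 0.001, -0.002]
contact_force: [0.4, -0.4, -3.2]
opening: 0.456
grasp_force: 51.4
```

>>> drive_tool:
  plan:
    - {"x": 0, "y": 0, "z": 0.4, "ax": 0, "ay": 0, "az": 0, "hand": 30}
    - {"x": 0, "y": 0, "z": 0.9, "ax": 0, "ay": 0, "az": 0, "hand": 30}
    - {"x": 0, "y": 0, "z": 1.3, "ax": 0, "ay": 0, "az": 0, "hand": 30}
    - {"x": 0, "y": 0, "z": 1.6, "ax": 0, "ay": 0, "az": 0, "hand": 30}
    - {"x": 0, "y": 0, "z": 1.75, "ax": 0, "ay": 0, "az": 0, "hand": 30}
    - {"x": 0, "y": 0, "z": 1.82, "ax": 0, "ay": 0, "az": 0, "hand": 30}
    - {"x": 0, "y": 0, "z": 1.86, "ax": 0, "ay": 0, "az": 0, "hand": 30}
    - {"x": 0, "y": 0, "z": 1.86, "ax": 0, "ay": 0, "az": 0, "hand": 30}

```text
clock: 23.9
eef_pos: [604.6, -165.3, -18.6]
tcp_rot: [3.141, -0.001, 0.0]
contact_force: [-1.4, 0.4, -3.0]
opening: 0.461
grasp_force: 51.5
```

>>> drive_tool:
  plan:
    - {"x": 0, "y": 0, "z": 0.04, "ax": 0, "ay": 0, "az": 0, "hand": 30}
    - {"x": 0, "y": 0, "z": 0.04, "ax": 0, "ay": 0, "az": 0, "hand": 75}
    - {"x": 0, "y": 0, "z": 0.04, "ax": 0, "ay": 0, "az": 0, "hand": 75}
    - {"x": 0, "y": 0, "z": 0.04, "ax": 0, "ay": 0, "az": 0, "hand": 75}
    - {"x": 0, "y": 0, "z": -0.3, "ax": 0, "ay": 0, "az": 0, "hand": 75}
    - {"x": 0, "y": 0, "z": -0.9, "ax": 0, "ay": 0, "az": 0, "hand": 75}
    - {"x": 0, "y": 0, "z": -1.6, "ax": 0, "ay": 0, "az": 0, "hand": 75}
    - {"x": 0, "y": 0, "z": -2.2, "ax": 0, "ay": 0, "az": 0, "hand": 75}

```text
clock: 24.7
eef_pos: [604.6, -165.3, 94.0]
tcp_rot: [3.141, -0.002, 0.0]
contact_force: [0.6, -0.3, -0.3]
opening: 0.875
grasp_force: 0.0
```

```bash
python3 - <<'E'
from h import *
im=imaging.grab_frame("top");g=imaging.grab_frame("side")
for b in blocks(im): print(np.round(b,3))
for x,y,z in((449,-95,40),(425.4,-245.1,40),(605,-165,45)): print(bore("side",g,x,y,z).round(1))
st();go(448.8,-94.7,90,0.165)
E
```

```text
[ 448.4 -100.6  653.1]
[ 425.9 -246.2  259.4]
[ 602.6 -165.3  862.9]
24.8 [ 607.6 -166.1   97. ] [ 3.139 -0.008  0.   ] [-0.6  0.1 -0.1] 0.0 0.878
[-3.176 -1.43   0.111] [ 0.028 -0.077 -1.573]
```

>>> drive_tool:
  plan:
    - {"x": -0.6, "y": -0.25, "z": 0, "ax": 0, "ay": 0, "az": -0.6, "hand": 75}
    - {"x": -1.3, "y": -0.6, "z": 0, "ax": 0, "ay": 0, "az": -1.2, "hand": 75}
    - {"x": -2.1, "y": -0.95, "z": 0, "ax": 0, "ay": 0, "az": -1.57, "hand": 75}
    - {"x": -2.8, "y": -1.25, "z": 0, "ax": 0, "ay": 0, "az": -1.57, "hand": 75}
    - {"x": -3.13, "y": -1.43, "z": 0, "ax": 0, "ay": 0, "az": -1.57, "hand": 75}
    - {"x": -3.13, "y": -1.43, "z": 0.5, "ax": 0, "ay": 0, "az": -1.57, "hand": 75}
    - {"x": -3.13, "y": -1.43, "z": 0.9, "ax": 0, "ay": 0, "az": -1.57, "hand": 75}
    - {"x": -3.13, "y": -1.43, "z": 0.9, "ax": 0, "ay": 0, "az": -1.57, "hand": 75}

```text
clock: 25.6
eef_pos: [445.8, -93.3, 44.6]
tcp_rot: [-3.14, 0.003, 0.165]
contact_force: [-1.3, 1.4, 0.0]
opening: 0.878
grasp_force: 0.0
```

```bash
python3 - <<'E'
from h import *
im=imaging.grab_frame("top");g=imaging.grab_frame("side")
print([np.round(b,2) for b in blocks(im)])
print(bore("side",g,425.4,-245.1,40).round(1))
print(px2w("top",[[0,0]],[0]) is not None)
st();go(448.8,-94.7,-26,0.165)
E
```

```text
[]
[ 425.9 -246.2  265.5]
True
25.7 [447.5 -93.7  46.3] [-3.141e+00  1.000e-03  1.650e-01] [-0.1 -0.6  0. ] 0.0 0.878
[0.023 0.024 1.446] [-0.002  0.006 -0.002]
```

>>> drive_tool:
  plan:
    - {"x": 0.02, "y": 0.02, "z": 0.5, "ax": 0, "ay": 0, "az": 0, "hand": 75}
    - {"x": 0.02, "y": 0.02, "z": 0.9, "ax": 0, "ay": 0, "az": 0, "hand": 75}
    - {"x": 0.02, "y": 0.02, "z": 1.25, "ax": 0, "ay": 0, "az": 0, "hand": 75}
    - {"x": 0.02, "y": 0.02, "z": 1.44, "ax": 0, "ay": 0, "az": 0, "hand": 75}
    - {"x": 0.02, "y": 0.02, "z": 1.44, "ax": 0, "ay": 0, "az": 0, "hand": 75}

```text
clock: 26.2
eef_pos: [448.7, -94.6, -26.2]
tcp_rot: [-3.141, 0.001, 0.165]
contact_force: [-0.5, -0.3, 0.3]
opening: 0.878
grasp_force: 0.0
```

>>> drive_tool:
  plan:
    - {"x": 0, "y": 0, "z": 0, "ax": 0, "ay": 0, "az": 0, "hand": 30}
    - {"x": 0, "y": 0, "z": 0, "ax": 0, "ay": 0, "az": 0, "hand": 30}
    - {"x": 0, "y": 0, "z": 0, "ax": 0, "ay": 0, "az": 0, "hand": 30}
    - {"x": 0, "y": 0, "z": 0, "ax": 0, "ay": 0, "az": 0, "hand": 30}
    - {"x": 0, "y": 0, "z": 0, "ax": 0, "ay": 0, "az": 0, "hand": 30}
    - {"x": 0, "y": 0, "z": 0, "ax": 0, "ay": 0, "az": 0, "hand": 30}

```text
clock: 26.8
eef_pos: [449.6, -94.8, -24.9]
tcp_rot: [3.141, -0.002, 0.165]
contact_force: [-1.4, 0.2, 7.9]
opening: 0.46
grasp_force: 50.7
```

```bash
python3 - <<'E'
from h import *
st()
E
```

```text
26.8 [449.6 -94.8 -24.9] [ 3.141e+00 -2.000e-03  1.650e-01] [-1.4  0.2  7.9] 50.68634167313576 0.46
```

>>> drive_tool:
  plan:
    - {"x": 0, "y": 0, "z": -0.2, "ax": 0, "ay": 0, "az": 0, "hand": 30}
    - {"x": 0, "y": 0, "z": -0.7, "ax": 0, "ay": 0, "az": 0, "hand": 30}
    - {"x": 0, "y": 0, "z": -1.3, "ax": 0, "ay": 0, "az": 0, "hand": 30}
    - {"x": 0, "y": 0, "z": -1.8, "ax": 0, "ay": 0, "az": 0, "hand": 30}
    - {"x": 0, "y": 0, "z": -2.0, "ax": 0, "ay": 0, "az": 0, "hand": 30}
    - {"x": 0, "y": 0, "z": -2.0, "ax": 0, "ay": 0, "az": 0, "hand": 30}

```text
clock: 27.4
eef_pos: [449.8, -94.8, 75.5]
tcp_rot: [3.14, -0.003, 0.165]
contact_force: [0.9, 0.1, -3.1]
opening: 0.458
grasp_force: 51.5
```

```bash
python3 - <<'E'
from h import *
st();go(567.4,230.1,75,-.015)
E
```

```text
27.4 [449.8 -94.8  75.5] [ 3.14e+00 -3.00e-03  1.65e-01] [ 0.9  0.1 -3.1] 51.50749035179615 0.458
[ 3.386 -6.024  0.012] [ 0.008 -0.029  1.717]
```

>>> drive_tool:
  plan:
    - {"x": 0.4, "y": -0.7, "z": 0, "ax": 0, "ay": 0, "az": 0.5, "hand": 30}
    - {"x": 0.8, "y": -1.5, "z": 0, "ax": 0, "ay": 0, "az": 1.0, "hand": 30}
    - {"x": 1.3, "y": -2.4, "z": 0, "ax": 0, "ay": 0, "az": 1.72, "hand": 30}
    - {"x": 1.8, "y": -3.3, "z": 0, "ax": 0, "ay": 0, "az": 1.72, "hand": 30}
    - {"x": 2.3, "y": -4.2, "z": 0, "ax": 0, "ay": 0, "az": 1.72, "hand": 30}
    - {"x": 2.8, "y": -5.0, "z": 0, "ax": 0, "ay": 0, "az": 1.72, "hand": 30}
    - {"x": 3.2, "y": -5.7, "z": 0, "ax": 0, "ay": 0, "az": 1.72, "hand": 30}
    - {"x": 3.39, "y": -6.02, "z": 0, "ax": 0, "ay": 0, "az": 1.72, "hand": 30}

```text
clock: 28.2
eef_pos: [566.9, 233.5, 72.3]
tcp_rot: [-3.141, 0.001, -0.013]
contact_force: [0.9, -1.1, -3.6]
opening: 0.46
grasp_force: 51.7
```

>>> drive_tool:
  plan:
    - {"x": 0, "y": 0, "z": 0.4, "ax": 0, "ay": 0, "az": 0, "hand": 30}
    - {"x": 0, "y": 0, "z": 0.8, "ax": 0, "ay": 0, "az": 0, "hand": 30}
    - {"x": 0, "y": 0, "z": 1.2, "ax": 0, "ay": 0, "az": 0, "hand": 30}
    - {"x": 0, "y": 0, "z": 1.4, "ax": 0, "ay": 0, "az": 0, "hand": 30}
    - {"x": 0, "y": 0, "z": 1.5, "ax": 0, "ay": 0, "az": 0, "hand": 30}
    - {"x": 0, "y": 0, "z": 1.5, "ax": 0, "ay": 0, "az": 0, "hand": 30}
    - {"x": 0, "y": 0, "z": 1.5, "ax": 0, "ay": 0, "az": 0, "hand": 30}

```text
clock: 28.9
eef_pos: [567.1, 230.1, -0.5]
tcp_rot: [-3.141, -0.001, -0.016]
contact_force: [0.7, 0.8, -1.3]
opening: 0.462
grasp_force: 51.6
```

```bash
python3 - <<'E'
from h import *
g=imaging.grab_frame("side");im=imaging.grab_frame("top")
st();go(567.4,230.1,-19,-.015)
e=monitor.sense()["eef_pos"]; 
print([np.round(b,2) for b in blocks(im)])
o=ortho("side",g,e[2]+25.5+40,530,610,190,270,4)
cv2.imwrite("pics/pl.png",o[:,:,::-1])
print(bore("side",g,566.8,230,e[2]+65.5).round(1))
E
```

```text
29.0 [ 5.674e+02  2.303e+02 -1.000e-01] [-3.141e+00 -1.000e-03 -1.500e-02] [-0.1 -0.3 -1.9] 51.62741482257843 0.46
[0.    0.005 0.378] [-0.006 -0.014 -0.005]
[array([ 4.25140e+02, -2.44050e+02, -2.70000e-01,  6.94500e+01,
        3.97600e+01,  2.64767e+03])]
[576.4 235.7 299. ]
```

>>> drive_tool:
  plan:
    - {"x": 0, "y": 0, "z": 0.1, "ax": 0, "ay": 0, "az": 0, "hand": 30}
    - {"x": 0, "y": 0, "z": 0.18, "ax": 0, "ay": 0, "az": 0, "hand": 30}
    - {"x": 0, "y": 0, "z": 0.24, "ax": 0, "ay": 0, "az": 0, "hand": 30}
    - {"x": 0, "y": 0, "z": 0.29, "ax": 0, "ay": 0, "az": 0, "hand": 30}
    - {"x": 0, "y": 0, "z": 0.33, "ax": 0, "ay": 0, "az": 0, "hand": 30}
    - {"x": 0, "y": 0, "z": 0.36, "ax": 0, "ay": 0, "az": 0, "hand": 30}
    - {"x": 0, "y": 0, "z": 0.38, "ax": 0, "ay": 0, "az": 0, "hand": 30}
    - {"x": 0, "y": 0, "z": 0.38, "ax": 0, "ay": 0, "az": 0, "hand": 30}

```text
clock: 29.8
eef_pos: [566.5, 230.1, -18.9]
tcp_rot: [3.141, 0.0, -0.015]
contact_force: [-5.0, -2.6, 11.3]
opening: 0.456
grasp_force: 53.3
```

>>> drive_tool:
  plan:
    - {"x": 0, "y": 0, "z": 0, "ax": 0, "ay": 0, "az": 0, "hand": 70}
    - {"x": 0, "y": 0, "z": 0, "ax": 0, "ay": 0, "az": 0, "hand": 70}
    - {"x": 0, "y": 0, "z": 0, "ax": 0, "ay": 0, "az": 0, "hand": 70}
    - {"x": 0, "y": 0, "z": 0, "ax": 0, "ay": 0, "az": 0, "hand": 70}
    - {"x": 0, "y": 0, "z": -0.4, "ax": 0, "ay": 0, "az": 0, "hand": 70}
    - {"x": 0, "y": 0, "z": -1.0, "ax": 0, "ay": 0, "az": 0, "hand": 70}
    - {"x": 0, "y": 0, "z": -1.7, "ax": 0, "ay": 0, "az": 0, "hand": 70}
    - {"x": 0, "y": 0, "z": -2.4, "ax": 0, "ay": 0, "az": 0, "hand": 70}

```text
clock: 30.6
eef_pos: [566.3, 230.0, 100.9]
tcp_rot: [3.141, 0.001, -0.015]
contact_force: [0.5, 0.5, -0.4]
opening: 0.817
grasp_force: 0.0
```

```bash
python3 - <<'E'
from h import *
st();go(425.5,-245.1,100,-0.268)
E
```

```text
30.6 [566.3 230.  100.9] [ 3.141e+00  1.000e-03 -1.500e-02] [ 0.5  0.5 -0.4] 0.0 0.817
[-2.669  9.544  0.023] [0.004 0.007 2.413]
```

>>> drive_tool:
  plan:
    - {"x": -0.2, "y": 0.7, "z": 0, "ax": 0, "ay": 0, "az": 0.5, "hand": 75}
    - {"x": -0.5, "y": 1.6, "z": 0, "ax": 0, "ay": 0, "az": 1.0, "hand": 75}
    - {"x": -0.75, "y": 2.5, "z": 0, "ax": 0, "ay": 0, "az": 1.7, "hand": 75}
    - {"x": -1.0, "y": 3.4, "z": 0, "ax": 0, "ay": 0, "az": 2.41, "hand": 75}
    - {"x": -1.25, "y": 4.3, "z": 0, "ax": 0, "ay": 0, "az": 2.41, "hand": 75}
    - {"x": -1.5, "y": 5.2, "z": 0, "ax": 0, "ay": 0, "az": 2.41, "hand": 75}
    - {"x": -1.75, "y": 6.1, "z": 0, "ax": 0, "ay": 0, "az": 2.41, "hand": 75}
    - {"x": -2.0, "y": 7.0, "z": 0, "ax": 0, "ay": 0, "az": 2.41, "hand": 75}

```text
clock: 31.4
eef_pos: [460.6, -119.9, 100.2]
tcp_rot: [-3.142, -0.001, -0.267]
contact_force: [0.4, -0.8, 0.2]
opening: 0.877
grasp_force: 0.0
```

```bash
cat >> h.py <<'E'
def top(img,x,y,z,n="top",rad=55,s=4,th=190):
    "bright block top near x,y at height z"
    o=cv2.cvtColor(ortho(n,img,z,x-rad,x+rad,y-rad,y+rad,s),cv2.COLOR_RGB2GRAY)
    b=cv2.inRange(o,th,255); k,l,stt,ce=cv2.connectedComponentsWithStats(b)
    out=[]
    for i in range(1,k):
        if stt[i,4]/s/s>300:
            (u,v),(w,h),a=cv2.minAreaRect(np.argwhere(l==i)[:,::-1].astype(np.float32)); out.append(np.round([x+rad-v/s,y+rad-u/s,w/s,h/s,a],2))
    return out
E
python3 - <<'E'
from h import *
g=imaging.grab_frame("side");im=imaging.grab_frame("top")
print([np.round(b,2) for b in blocks(im)], bore("side",g,425.4,-245.1).round(1))
print("placed",bore("top",im,567,230,46).round(1),bore("side",g,567,230,46).round(1))
print("tray",bore("top",im,604.6,-165.3,45).round(1),bore("side",g,604.6,-165.3,45).round(1),top(im,604,-165,45))
st();go(425.8,-245.1,50,-0.268)
E
```

```text
[] [ 425.9 -246.2  268.1]
placed [565.4 230.8 267.6] [565.8 230.1 263.1]
tray [ 604.7 -164.2  261.1] [ 605.9 -165.9  269.3] [array([ 605.5 , -164.62,   70.  ,   40.25,   90.  ])]
31.5 [ 459.7 -122.5  100.1] [ 3.14  -0.    -0.272] [0.4 1.5 0.4] 0.0 0.879
[0.005 2.542 1.004] [ 0.011 -0.    -0.04 ]
```

>>> drive_tool:
  plan:
    - {"x": 0, "y": 0.7, "z": 0, "ax": 0, "ay": 0, "az": 0, "hand": 75}
    - {"x": 0, "y": 1.5, "z": 0, "ax": 0, "ay": 0, "az": 0, "hand": 75}
    - {"x": 0, "y": 2.2, "z": 0, "ax": 0, "ay": 0, "az": 0, "hand": 75}
    - {"x": 0, "y": 2.54, "z": 0.3, "ax": 0, "ay": 0, "az": 0, "hand": 75}
    - {"x": 0, "y": 2.54, "z": 0.8, "ax": 0, "ay": 0, "az": 0, "hand": 75}
    - {"x": 0, "y": 2.54, "z": 1.2, "ax": 0, "ay": 0, "az": 0, "hand": 75}
    - {"x": 0, "y": 2.54, "z": 1.2, "ax": 0, "ay": 0, "az": 0, "hand": 75}

```text
clock: 32.2
eef_pos: [426.1, -239.6, 37.9]
tcp_rot: [-3.14, 0.004, -0.268]
contact_force: [0.7, 0.6, -0.2]
opening: 0.878
grasp_force: 0.0
```

```bash
python3 - <<'E'
from h import *
st();go(425.8,-245.1,-26,-0.268)
E
```

```text
32.2 [ 426.1 -239.6   37.9] [-3.14   0.004 -0.268] [ 0.7  0.6 -0.2] 0.0 0.878
[0.028 0.11  1.278] [-0.011  0.04   0.   ]
```

>>> drive_tool:
  plan:
    - {"x": 0.02, "y": 0.06, "z": 0.3, "ax": 0, "ay": 0, "az": 0, "hand": 75}
    - {"x": 0.02, "y": 0.06, "z": 0.4, "ax": 0, "ay": 0, "az": 0, "hand": 75}
    - {"x": 0.02, "y": 0.06, "z": 0.4, "ax": 0, "ay": 0, "az": 0, "hand": 75}
    - {"x": 0.02, "y": 0.06, "z": 0.4, "ax": 0, "ay": 0, "az": 0, "hand": 75}

```text
clock: 32.6
eef_pos: [428.3, -243.8, 20.7]
tcp_rot: [3.142, -0.001, -0.267]
contact_force: [0.5, 0.3, 0.5]
opening: 0.879
grasp_force: 0.0
```

```bash
python3 - <<'E'
from h import *
st();go(425.8,-245.1,-26,-0.268)
E
```

```text
32.6 [ 428.3 -243.8   20.7] [ 3.142e+00 -1.000e-03 -2.670e-01] [0.5 0.3 0.5] 0.0 0.879
[-0.041  0.038  0.933] [ 0.001 -0.005  0.006]
```

>>> drive_tool:
  plan:
    - {"x": -0.04, "y": 0.03, "z": 0.4, "ax": 0, "ay": 0, "az": 0, "hand": 75}
    - {"x": -0.04, "y": 0.03, "z": 0.75, "ax": 0, "ay": 0, "az": 0, "hand": 75}
    - {"x": -0.04, "y": 0.03, "z": 0.93, "ax": 0, "ay": 0, "az": 0, "hand": 75}
    - {"x": -0.04, "y": 0.03, "z": 0.93, "ax": 0, "ay": 0, "az": 0, "hand": 75}
    - {"x": -0.04, "y": 0.03, "z": 0.93, "ax": 0, "ay": 0, "az": 0, "hand": 75}

```text
clock: 33.1
eef_pos: [425.9, -244.9, -26.0]
tcp_rot: [3.141, -0.0, -0.268]
contact_force: [-0.1, -0.4, 0.3]
opening: 0.881
grasp_force: 0.0
```

>>> drive_tool:
  plan:
    - {"x": 0, "y": 0, "z": 0, "ax": 0, "ay": 0, "az": 0, "hand": 30}
    - {"x": 0, "y": 0, "z": 0, "ax": 0, "ay": 0, "az": 0, "hand": 30}
    - {"x": 0, "y": 0, "z": 0, "ax": 0, "ay": 0, "az": 0, "hand": 30}
    - {"x": 0, "y": 0, "z": 0, "ax": 0, "ay": 0, "az": 0, "hand": 30}
    - {"x": 0, "y": 0, "z": 0, "ax": 0, "ay": 0, "az": 0, "hand": 30}
    - {"x": 0, "y": 0, "z": 0, "ax": 0, "ay": 0, "az": 0, "hand": 30}
    - {"x": 0, "y": 0, "z": 0, "ax": 0, "ay": 0, "az": 0, "hand": 30}

```text
clock: 33.8
eef_pos: [426.0, -245.1, -25.7]
tcp_rot: [3.141, -0.001, -0.268]
contact_force: [-0.8, 1.4, 6.4]
opening: 0.46
grasp_force: 50.6
```

>>> drive_tool:
  plan:
    - {"x": 0, "y": 0, "z": -0.2, "ax": 0, "ay": 0, "az": 0, "hand": 30}
    - {"x": 0, "y": 0, "z": -0.7, "ax": 0, "ay": 0, "az": 0, "hand": 30}
    - {"x": 0, "y": 0, "z": -1.3, "ax": 0, "ay": 0, "az": 0, "hand": 30}
    - {"x": 0, "y": 0, "z": -1.8, "ax": 0, "ay": 0, "az": 0, "hand": 30}
    - {"x": 0, "y": 0, "z": -2.0, "ax": 0, "ay": 0, "az": 0, "hand": 30}
    - {"x": 0, "y": 0, "z": -2.0, "ax": 0, "ay": 0, "az": 0, "hand": 30}

```text
clock: 34.4
eef_pos: [426.4, -245.3, 74.9]
tcp_rot: [3.141, -0.003, -0.268]
contact_force: [0.5, 0.3, -1.5]
opening: 0.456
grasp_force: 51.3
```

```bash
python3 - <<'E'
from h import *
st();go(566.2,139.6,75,-.015)
E
```

```text
34.4 [ 426.4 -245.3   74.9] [ 3.141e+00 -3.000e-03 -2.680e-01] [ 0.5  0.3 -1.5] 51.2587033957243 0.456
[ 6.610e-01 -8.164e+00 -6.000e-03] [ 0.011 -0.026 -2.413]
```

>>> drive_tool:
  plan:
    - {"x": 0.05, "y": -0.7, "z": 0, "ax": 0, "ay": 0, "az": -0.6, "hand": 30}
    - {"x": 0.12, "y": -1.5, "z": 0, "ax": 0, "ay": 0, "az": -1.3, "hand": 30}
    - {"x": 0.2, "y": -2.4, "z": 0, "ax": 0, "ay": 0, "az": -2.0, "hand": 30}
    - {"x": 0.27, "y": -3.3, "z": 0, "ax": 0, "ay": 0, "az": -2.41, "hand": 30}
    - {"x": 0.34, "y": -4.2, "z": 0, "ax": 0, "ay": 0, "az": -2.41, "hand": 30}
    - {"x": 0.42, "y": -5.1, "z": 0, "ax": 0, "ay": 0, "az": -2.41, "hand": 30}
    - {"x": 0.5, "y": -6.0, "z": 0, "ax": 0, "ay": 0, "az": -2.41, "hand": 30}
    - {"x": 0.57, "y": -6.9, "z": 0, "ax": 0, "ay": 0, "az": -2.41, "hand": 30}

```text
clock: 35.2
eef_pos: [543.6, 82.1, 71.8]
tcp_rot: [3.141, 0.002, -0.015]
contact_force: [0.2, 0.4, -1.6]
opening: 0.454
grasp_force: 51.4
```

```bash
python3 - <<'E'
from h import *
st();go(567,139.6,75,-.015)
E
```

```text
35.2 [543.6  82.1  71.8] [ 3.141e+00  2.000e-03 -1.500e-02] [ 0.2  0.4 -1.6] 51.449536085128784 0.454
[ 0.451 -1.157 -0.065] [ 0.004  0.022 -0.002]
```

>>> drive_tool:
  plan:
    - {"x": 0.25, "y": -0.6, "z": 0, "ax": 0, "ay": 0, "az": 0, "hand": 30}
    - {"x": 0.45, "y": -1.1, "z": 0, "ax": 0, "ay": 0, "az": 0, "hand": 30}
    - {"x": 0.45, "y": -1.14, "z": 0.2, "ax": 0, "ay": 0, "az": 0, "hand": 30}
    - {"x": 0.45, "y": -1.14, "z": 0.7, "ax": 0, "ay": 0, "az": 0, "hand": 30}
    - {"x": 0.45, "y": -1.14, "z": 1.2, "ax": 0, "ay": 0, "az": 0, "hand": 30}
    - {"x": 0.45, "y": -1.14, "z": 1.45, "ax": 0, "ay": 0, "az": 0, "hand": 30}
    - {"x": 0.45, "y": -1.14, "z": 1.45, "ax": 0, "ay": 0, "az": 0, "hand": 30}
    - {"x": 0.45, "y": -1.14, "z": 1.45, "ax": 0, "ay": 0, "az": 0, "hand": 30}

```text
clock: 36.0
eef_pos: [567.5, 136.6, 0.8]
tcp_rot: [3.141, 0.001, -0.016]
contact_force: [-0.0, -0.2, -2.3]
opening: 0.456
grasp_force: 51.4
```

```bash
python3 - <<'E'
from h import *
st();go(566.8,139.6,-19.4,-.015)
E
```

```text
36.0 [567.5 136.6   0.8] [ 3.141e+00  1.000e-03 -1.600e-02] [-0.  -0.2 -2.3] 51.421538069844246 0.456
[-0.014 -0.06   0.404] [ 0.002  0.008 -0.007]
```

>>> drive_tool:
  plan:
    - {"x": -0.01, "y": -0.06, "z": 0.05, "ax": 0, "ay": 0, "az": 0, "hand": 30}
    - {"x": -0.01, "y": -0.06, "z": 0.05, "ax": 0, "ay": 0, "az": 0, "hand": 30}
    - {"x": -0.01, "y": -0.06, "z": 0.05, "ax": 0, "ay": 0, "az": 0, "hand": 30}

```text
clock: 36.3
eef_pos: [567.7, 140.2, -0.8]
tcp_rot: [-3.141, -0.001, -0.015]
contact_force: [0.8, 0.0, -3.1]
opening: 0.459
grasp_force: 51.5
```

```bash
python3 - <<'E'
from h import *
st();go(566.8,139.6,-19.4,-.015)
E
```

```text
36.3 [567.7 140.2  -0.8] [-3.141e+00 -1.000e-03 -1.500e-02] [ 0.8  0.  -3.1] 51.50259308516979 0.459
[-0.018  0.013  0.372] [-0.003 -0.012 -0.002]
```

>>> drive_tool:
  plan:
    - {"x": -0.018, "y": 0.012, "z": 0.1, "ax": 0, "ay": 0, "az": 0, "hand": 30}
    - {"x": -0.018, "y": 0.012, "z": 0.18, "ax": 0, "ay": 0, "az": 0, "hand": 30}
    - {"x": -0.018, "y": 0.012, "z": 0.24, "ax": 0, "ay": 0, "az": 0, "hand": 30}
    - {"x": -0.018, "y": 0.012, "z": 0.29, "ax": 0, "ay": 0, "az": 0, "hand": 30}
    - {"x": -0.018, "y": 0.012, "z": 0.33, "ax": 0, "ay": 0, "az": 0, "hand": 30}
    - {"x": -0.018, "y": 0.012, "z": 0.36, "ax": 0, "ay": 0, "az": 0, "hand": 30}
    - {"x": -0.018, "y": 0.012, "z": 0.37, "ax": 0, "ay": 0, "az": 0, "hand": 30}
    - {"x": -0.018, "y": 0.012, "z": 0.37, "ax": 0, "ay": 0, "az": 0, "hand": 30}

```text
clock: 37.1
eef_pos: [566.2, 139.4, -19.7]
tcp_rot: [3.142, 0.0, -0.015]
contact_force: [-3.0, -0.6, 3.2]
opening: 0.459
grasp_force: 52.2
```

>>> drive_tool:
  plan:
    - {"x": 0, "y": 0, "z": 0, "ax": 0, "ay": 0, "az": 0, "hand": 65}
    - {"x": 0, "y": 0, "z": 0, "ax": 0, "ay": 0, "az": 0, "hand": 65}
    - {"x": 0, "y": 0, "z": 0, "ax": 0, "ay": 0, "az": 0, "hand": 65}
    - {"x": 0, "y": 0, "z": 0, "ax": 0, "ay": 0, "az": 0, "hand": 65}
    - {"x": 0, "y": 0, "z": -0.4, "ax": 0, "ay": 0, "az": 0, "hand": 65}
    - {"x": 0, "y": 0, "z": -1.0, "ax": 0, "ay": 0, "az": 0, "hand": 65}
    - {"x": 0, "y": 0, "z": -1.8, "ax": 0, "ay": 0, "az": 0, "hand": 65}
    - {"x": 0, "y": 0, "z": -2.6, "ax": 0, "ay": 0, "az": 0, "hand": 65}

```text
clock: 37.9
eef_pos: [565.8, 139.3, 111.0]
tcp_rot: [3.141, 0.001, -0.015]
contact_force: [1.2, -0.3, -0.2]
opening: 0.759
grasp_force: 0.0
```

>>> drive_tool:
  plan:
    - {"x": -0.4, "y": 0.5, "z": -0.2, "ax": 0, "ay": 0, "az": 0, "hand": 65}
    - {"x": -0.9, "y": 1.2, "z": -0.4, "ax": 0, "ay": 0, "az": 0, "hand": 65}
    - {"x": -1.4, "y": 1.9, "z": -0.6, "ax": 0, "ay": 0, "az": 0, "hand": 65}
    - {"x": -1.9, "y": 2.6, "z": -0.8, "ax": 0, "ay": 0, "az": 0, "hand": 65}
    - {"x": -2.4, "y": 3.3, "z": -1.0, "ax": 0, "ay": 0, "az": 0, "hand": 65}
    - {"x": -2.8, "y": 4.0, "z": -1.2, "ax": 0, "ay": 0, "az": 0, "hand": 65}
    - {"x": -3.2, "y": 4.7, "z": -1.2, "ax": 0, "ay": 0, "az": 0, "hand": 65}
    - {"x": -3.5, "y": 5.4, "z": -1.2, "ax": 0, "ay": 0, "az": 0, "hand": 65}

```text
clock: 38.7
eef_pos: [386.0, -129.0, 170.5]
tcp_rot: [3.141, -0.001, -0.015]
contact_force: [0.1, 0.2, -0.5]
opening: 0.762
grasp_force: 0.0
```

```bash
python3 - <<'E'
from h import *
g=imaging.grab_frame("side");im=imaging.grab_frame("top");st()
for x,y,z in((566,230,46),(566,140,46),(605,-165,45)): print(bore("top",im,x,y,z).round(1),bore("side",g,x,y,z).round(1),top(im,x,y,z,rad=45),top(g,x,y,z,"side",45,th=215))
g0=cv2.imread("pics/side0.png")[:,:,::-1]; t0=cv2.imread("pics/top0.png")[:,:,::-1]
print("stand diff",(cv2.absdiff(g,g0).max(2)[225:295,285:320]>60).sum())
cv2.imwrite("pics/fin.png",im[:,:,::-1]);cv2.imwrite("pics/fins.png",g[:,:,::-1])
for n,(x,y,z) in dict(objective=(545,-5,50)).items(): pass
d=cv2.absdiff(im,t0).max(2)
for n,b in dict(objective=(295,262,311,278),slide=(118,296,160,344),dish=(112,230,156,272),brush=(300,165,375,190),mouse=(420,190,450,220),mug=(460,230,520,268),cleaner=(470,303,512,333)).items():
    print(n,(d[b[1]:b[3],b[0]:b[2]]>50).mean().round(3))
E
```

```text
38.8 [ 385.5 -130.8  170.2] [ 3.14  -0.    -0.019] [0.2 0.1 0.5] 0.0 0.762
[565.4 230.8 266. ] [565.8 230.1 264.9] [array([566.12, 222.25,  89.75,  74.  ,  90.  ])] [array([566.21, 216.19,  61.6 ,  90.03,   0.57])]
[565.5 140.1 267.8] [566.  139.4 263.9] [array([566.12, 141.5 ,  89.75,  87.  ,  90.  ])] [array([5.7230e+02, 1.3802e+02, 3.5820e+01, 7.7460e+01, 3.7000e-01])]
[ 604.7 -164.2  259.2] [ 605.8 -165.9  266.8] [array([ 605.49, -164.66,   70.05,   40.55,   89.76])] [array([ 606.18, -167.2 ,   65.92,   33.  ,   89.1 ])]
stand diff 1
objective 0.0
slide 0.0
dish 0.0
brush 0.0
mouse 0.0
mug 0.0
cleaner 0.0
```

```bash
python3 -c "
from rig import r
print(r.sign_off())"
```

```text
the job is handed in; nothing more can be done
None
```

The job is handed in (no verdict came back): I probed all three blocks present (place 1 was empty), hung the pin back, seated the two through-bored ones (places 3 and 4) in carrier pockets within about 1 mm, and laid the blind one (place 2) flat in the tray, with no bystanders moved.

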